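# Clear the thread winder's outlet chute and restart it

## Robot

A 6-joint arm with a two-finger parallel gripper is mounted at the origin on the work surface. World frame = base frame: x ahead of the robot, y to its left, z up, the work surface at z = 0. Lengths are in mm, angles in rad, forces in N, time in s.
With the tool pointing down it reaches from about 300 to 825 mm from the base axis. Payload 5.4 kg.
Tool frame: the origin (TCP) lies at the very end of the fingers, on their centre line; the grasp point (between the pads) lies 19 mm behind it; z points along the fingers, y is the direction in which the jaws open and shut (so a half turn about z gives the same grasp; the last joint's range is limited). The gripper opens to 92 mm and grips with 3 to 60 N. Pads are 20 mm wide; open, the fingers measure 128 mm over their backs; the gripper's body (75 mm by 189 mm) begins 69 mm behind the grasp point.
Start: joints at [-1.414, 0.158, 1.597, -0, 1.386, -0.21], TCP at [206.188, -536.743, 214.601] pointing down, gripper open.
Joint ranges: [-2.91, 2.91], [-0.94, 2.29], [0.18, 2.7], [-1.29, 4.43], [0.17, 2.64], [-3, 3]. Speed limits (rad/s): [2.57, 2.57, 3.14, 3.14, 3.14, 3.14].

## Interface

Orientations are given as a rotation vector (axis times angle).
In Python, from bench import env, read_camera, get_calibration, workorder, finder gives the robot as it stands.
- The arm moves only by the tool move_arm, never from a script. Its argument "rows" is a list of rows, each a list of 7 numbers: the shift along the tool's x, y, z in mm, then the turn, a rotation vector about the tool's x, y, z in rad, then the closure in counts, from 0 (fully open) to 255 (shut). A call has exactly 10 rows; each row is the pose to reach, as a shift and turn from the pose measured when the call began, along the tool's axes at that moment; what a row does not reach only later rows make up. A row lasts 1/12 s, in which the tool goes at most 41.7 mm and 7.16 degrees, less where a joint would pass 70% of its speed; a pose out of reach is approached as far as the arm can. A call with a gripper value outside its range is refused whole. The fingers move at their own pace and stop on an object; the grip force is fixed at half the most. Time passes only in rows, so rows that repeat a pose let the fingers close, or fill a call up. It gives the time, the measured TCP pose, the force and the opening at its end, in the units of the state.
- env.sense(): the state, without advancing time (a new reading comes with each control period).
- read_camera(name): name is "scene" or "top" or "wrist"; returns the picture (420x560x3 uint8, red, green, blue); there is no depth.
- get_calibration(name): a dict with "camera_matrix" (3x3 intrinsics, pixels), "T" (4x4, takes a point from camera to world coordinates); the wrist camera has in their place "hand_eye" (4x4, takes a point from camera to tool coordinates, whose origin is the TCP and whose axes are the flange's). Camera axes: x right, y up, looking along -z (the intrinsics and any distortion apply to the point x, -y, -z); pixel columns grow to the right and rows downward; lengths in mm; the calibration is good to about 2 mm. A picture is of the moment at which its call begins: read the wrist's pose just before it. get_calibration takes no time and is no camera call.
- workorder.finish_job(): hands the job in, once; it reports no verdict.
Trained networks look in the newest picture that a camera, given by its name, has taken for a name from the list of things; names that differ only in an ending like _2 or _b are one class to them, and where a whole thing is asked for, a point or a joint stands for the part that bears it (a point fixed in the world has none). Each returns a list of dicts, best first, with "score" (0 to 1); they miss things now and then, are a little off and sometimes report something else, mostly with a low value. They report only what shows in the picture. A call takes as long as a camera call. They do not tell look-alikes from the thing itself.
- finder.spot_in(label, camera): "rect" ([centre column, centre row, width, height] in pixels, round what is visible of it).
- finder.pinpoint(label, camera): "pixel" ([row, column] in pixels: a listed point, or the origin of a listed thing).
The state is a dict: "t": time; "joint_positions": joint angles; "joint_velocities": joint speeds; "tau": joint torques, N m; "tool_pos": TCP position; "tool_rot": TCP orientation; "contact_force": force on the tool from outside, world axes, zero at the start; "wrist_torque": the same for the moment, N m; "opening": finger opening in mm.
Only numpy, scipy, OpenCV 4.12 (cv2) and the standard library are available. Lean on these libraries where they do the work, as an engineer would, in place of code of your own. Each camera call takes 0.05 s, during which the arm holds its last target. There are 200 camera calls.

## Task

An over-tall spool has jammed under the gauge bar of the thread winder's outlet chute. Flip the winder's toggle switch off, lift the tall spool out of the chute into the grey scrap box, then put all the good spools, those that slide down to the foot of the chute and any stray ones standing on the table, into the plywood tray, carry the tray level to the cork mat and set it down squarely in the middle, and last flip the winder's switch back on. Keep the tray from tipping, and leave the other things on the table where they are.

Things in the scene. Friction and masses are not known exactly. Their poses are not given: they have to be found in the camera images.
- toggle (a joint): Steel bat lever on top of the grey switch box. Radians: +0.45 = on, leaning to the box's +y side (the side with a white line); -0.45 = off, leaning to its -y side; 0 = upright. Over-centre spring: it rests only at the two ends and snaps across once pushed past upright; about 2 N at the tip starts it moving.
- switch_pivot (a point): Pivot of the toggle, 4 mm above the middle of the switch box's top (fixed box, 70 x 70 x 45 mm high). The bat is 9 mm thick and ends in a 14 mm ball whose centre is 44 mm from the pivot; it swings in the plane of this frame's y and z axes (y axis: towards the on side). A bushing 20 mm across and 6 mm high surrounds its foot.
- chute: Outlet chute of the winder, fixed, polished steel; origin on the table under the end stop at its foot. +x is horizontal and points up the chute, which rises at 20 degrees. Channel 37 mm wide, its floor 35 mm above the table at the stop; side walls 3 mm thick, 8 mm high above the floor; end stop 30 mm high. Winder housing (190 mm wide, 175 mm high) at the upper end, 320 mm out.
- chute_front (a point): Point on the chute's floor under the centre of the spool that rests at the foot, 17.5 mm up the slope from the end stop; axes as the chute's (horizontal x and y; the floor itself rises 20 degrees along x). Spools slide down to here by themselves.
- chute_bar (a point): Centre, on the channel's centre line, of the top of the gauge bar: a bar 10 x 8 mm across the chute, 114 mm up the slope from the end stop, its underside 48 mm and its top 58 mm above the chute's floor. It is carried by one upright 97 mm to the chute's +y side; its other end stops 22 mm to the -y side. Good spools pass under it.
- tall_mid (a point): Centre of the tall (jammed) spool: two square black flanges 34 x 34 mm with grey thread between, 60 mm tall, 70 g; solid square prism to the touch. Its z axis is its own axis, x and y point square to its side faces. It starts standing square to the sloping floor, its top held back by the uphill side of the gauge bar.
- spool0_mid (a point): Centre of a good spool: as the tall one but 40 mm tall, 50 g (34 x 34 mm flanges). It starts in the chute in the row behind the tall spool, and slides to the foot (or against the spool ahead) once the way is free.
- spool1_mid (a point): Centre of a good spool: as the tall one but 40 mm tall, 50 g (34 x 34 mm flanges). It starts in the chute in the row behind the tall spool, and slides to the foot (or against the spool ahead) once the way is free.
- spool2_mid (a point): Centre of a good spool: as the tall one but 40 mm tall, 50 g (34 x 34 mm flanges). It starts in the chute in the row behind the tall spool, and slides to the foot (or against the spool ahead) once the way is free. Not present in every run.
- spool3_mid (a point): Centre of a good spool: as the tall one but 40 mm tall, 50 g (34 x 34 mm flanges). A stray one: it starts standing upright on the table. Not present in every run.
- spool4_mid (a point): Centre of a good spool: as the tall one but 40 mm tall, 50 g (34 x 34 mm flanges). A stray one: it starts standing upright on the table. Not present in every run.
- tray: Plywood carrying tray, loose, 0.4 kg. Origin: centre of its underside. 220 mm along its x, 160 mm along its y, walls 6 mm thick and 28 mm high, floor 6 mm thick. An upright handle plate, 12 mm thick (y), 120 mm long (x), stands along its middle up to 78 mm above the underside, leaving a compartment 68 mm wide (y) by 208 mm on either side. Pinch the plate across its thickness to carry the tray.
- tray_handle (a point): Grip point in the middle of the tray's handle plate, 66 mm above the tray's underside (12 mm below the plate's top); axes as the tray's.
- mat: Cork mat, fixed, 280 mm (its x) x 220 mm (its y) x 4 mm; origin: centre of its underside. The tray goes here, long side along long side, either way round.
- mat_top (a point): Centre of the mat's top face.
- scrap: Grey open scrap box, fixed, 115 x 115 x 50 mm high, walls and floor 5 mm. Origin: centre of its underside.
- weight: Bystander: dark steel pattern weight 35 x 60 x 25 mm, origin under its centre.
- cone0: Bystander: white thread cone, 64 mm across, 115 mm high, origin under its centre.
- cone1: Bystander: white thread cone, 64 mm across, 115 mm high, origin under its centre.
- jar: Bystander: jar 60 mm across, 70 mm high, origin under its centre.
There are look-alikes about, which are no part of the job. What is shaped like the part that bears spool3_mid but pink is not meant. What is shaped like the part that bears tall_mid but orange is not meant.

How it is judged:
By the outcome, as a careful person would: the job done as asked, in the order asked, and still so for the second after the job is handed in, with the robot touching nothing.
Of spool2, spool3, spool4 only 1 to 3 are there at a start; the rules pass over those that are not, and their reading is None.
At some moment in a run one of tray may be knocked a few centimetres aside while the robot is not near it.
Once in a run the grip may slacken for a moment while it holds something.
It also fails if it takes over 210 s, if anything falls off the work surface, if the arm or the gripper's body presses on something with over 40 N, if the wrist force passes 120 N, or if a joint passes its speed limit or range.

## Working session

There is one attempt and no reset: what is moved stays moved. The work goes in short steps, Python scripts to look and compute and a tool call to move; the robot and the scene stay as the last step left them, time stands still between calls to the robot, and variables do not carry over. Pictures are saved under pics/ and viewed, about 12 in all and at most 16, crops included, and the job is handed in when it is done.

Besides the shell and the picture viewer there is one more tool, called in YAML: its name, and indented under it one key for each argument. move_arm: Moves the arm, as the interface text tells. Its arguments: {"type":"object","properties":{"rows":{"type":"array","items":{"type":"array","items":{"type":"number"}}}},"required":["rows"]}

```bash
ls; mkdir -p pics; cat > h.py <<'E'
import numpy as np, cv2
from scipy.spatial.transform import Rotation as R
from bench import env, read_camera, get_calibration, workorder, finder
np.set_printoptions(precision=1,suppress=True)
def camT(c):
    k=get_calibration(c); K=np.array(k["camera_matrix"])
    if "T" in k: return K,np.array(k["T"]),k
    s=env.sense(); T=np.eye(4); T[:3,:3]=R.from_rotvec(s["tool_rot"]).as_matrix(); T[:3,3]=s["tool_pos"]
    return K,T@np.array(k["hand_eye"]),k
def ray(c,col,row):
    K,T,k=camT(c); d=k.get("distortion",k.get("dist"))
    p=cv2.undistortPoints(np.array([[[col,row]]],float),K,None if d is None else np.array(d,float))[0,0]
    return T[:3,3],T[:3,:3]@np.array([p[0],-p[1],-1.])
def atz(c,col,row,z):
    o,d=ray(c,col,row); return o+d*(z-o[2])/d[2]
def proj(c,P):
    K,T,k=camT(c); q=np.linalg.inv(T)@np.r_[P,1]; q=K@np.array([q[0],-q[1],-q[2]]); return q[:2]/q[2]
def tri(obs):
    A=np.zeros((3,3));b=np.zeros(3)
    for c,col,row in obs:
        o,d=ray(c,col,row); d=d/np.linalg.norm(d); M=np.eye(3)-np.outer(d,d); A+=M;b+=M@o
    return np.linalg.solve(A,b)
def save(c,name,crop=None,s=1):
    im=read_camera(c)[:,:,::-1]
    if crop: x0,y0,x1,y1=crop; im=im[y0:y1,x0:x1]
    cv2.imwrite(f"pics/{name}.png",cv2.resize(im,None,fx=s,fy=s,interpolation=cv2.INTER_CUBIC)); return im
def rel(P,rv=None):
    s=env.sense(); M=R.from_rotvec(s["tool_rot"]); return M.inv().apply(np.array(P)-s["tool_pos"])
E
python3 - <<'E'
from h import *
for c in("top","scene","wrist"):
    k=get_calibration(c); print(c,{a:np.array(b).round(2).tolist() for a,b in k.items()})
save("top","t0",None,1.4); save("scene","s0",None,1.4)
for n in "toggle switch_pivot chute chute_front chute_bar tall_mid spool0_mid spool3_mid tray tray_handle mat mat_top scrap".split():
    for c in("top","scene"):
        r=finder.pinpoint(n,c)
        print(n,c,[(np.round(d["pixel"][::-1]),round(d["score"],2)) for d in r[:6]])
s=env.sense();print(s["t"],s["tool_rot"],s["opening"])
E
```

```text
pics
top {'camera_matrix': [[390.47, 0.0, 276.38], [0.0, 390.47, 210.38], [0.0, 0.0, 1.0]], 'T': [[-0.01, 0.99, -0.14, 393.63], [-1.0, -0.01, -0.01, 8.79], [-0.01, 0.14, 0.99, 1300.33], [0.0, 0.0, 0.0, 1.0]]}
scene {'camera_matrix': [[414.18, 0.0, 274.1], [0.0, 414.18, 202.46], [0.0, 0.0, 1.0]], 'T': [[-0.88, -0.37, 0.28, 922.22], [0.47, -0.71, 0.52, 589.5], [0.01, 0.6, 0.8, 998.94], [0.0, 0.0, 0.0, 1.0]]}
wrist {'camera_matrix': [[372.85, 0.0, 274.51], [0.0, 372.85, 211.06], [0.0, 0.0, 1.0]], 'hand_eye': [[-0.0, 0.96, 0.28, 79.67], [1.0, 0.0, -0.0, -0.0], [-0.0, 0.28, -0.96, -170.4], [0.0, 0.0, 0.0, 1.0]]}Traceback (most recent call last):
  File "<stdin>", line 7, in <module>
ValueError: it knows: chute, chute_bar, chute_front, cone, jar, mat, mat_top, scrap, spool0_mid, spool1_mid, spool2_mid, spool3_mid, spool4_mid, switch_pivot, tall_mid, tray, tray_handle, weight
```

```bash
python3 - <<'E'
from h import *
read_camera("top");read_camera("scene")
for n in "switch_pivot chute chute_front chute_bar tall_mid spool0_mid spool3_mid tray tray_handle mat_top scrap".split():
    for c in("top","scene"):
        r=finder.pinpoint(n,c)
        print(n,c,[(np.round(d["pixel"][::-1]).tolist(),round(d["score"],2)) for d in r[:7]])
s=env.sense();print(s["t"],s["tool_rot"],s["opening"])
E
```

```text
switch_pivot top [([327.0, 182.0], 0.88), ([282.0, 243.0], 0.33)]
switch_pivot scene [([231.0, 179.0], 0.88)]
chute top [([224.0, 245.0], 0.86), ([280.0, 244.0], 0.24)]
chute scene [([347.0, 256.0], 0.65), ([325.0, 263.0], 0.58)]
chute_front top [([224.0, 234.0], 0.71), ([169.0, 264.0], 0.22)]
chute_front scene [([348.0, 253.0], 0.88)]
chute_bar top [([213.0, 210.0], 0.63), ([295.0, 149.0], 0.31), ([200.0, 172.0], 0.22)]
chute_bar scene [([335.0, 253.0], 0.92), ([218.0, 265.0], 0.59)]
tall_mid top [([166.0, 188.0], 0.78), ([410.0, 251.0], 0.63), ([206.0, 205.0], 0.45)]
tall_mid scene [([339.0, 349.0], 0.77), ([322.0, 263.0], 0.67), ([262.0, 119.0], 0.51), ([268.0, 247.0], 0.47)]
spool0_mid top [([204.0, 192.0], 0.53), ([410.0, 253.0], 0.16)]
spool0_mid scene [([312.0, 274.0], 0.57)]
spool3_mid top [([288.0, 182.0], 0.58), ([257.0, 183.0], 0.43)]
spool3_mid scene [([248.0, 222.0], 0.79), ([268.0, 250.0], 0.71)]
tray top [([278.0, 244.0], 0.88)]
tray scene [([317.0, 209.0], 0.7)]
tray_handle top [([284.0, 246.0], 0.59), ([225.0, 233.0], 0.41)]
tray_handle scene []
mat_top top [([407.0, 255.0], 0.7)]
mat_top scene [([263.0, 116.0], 0.58)]
scrap top [([164.0, 265.0], 0.81), ([200.0, 173.0], 0.32)]
scrap scene [([415.0, 303.0], 0.95), ([267.0, 246.0], 0.46)]
1.3 [-3.1 -0.6  0. ] 92.15733190634646
```

View pics/t0.png

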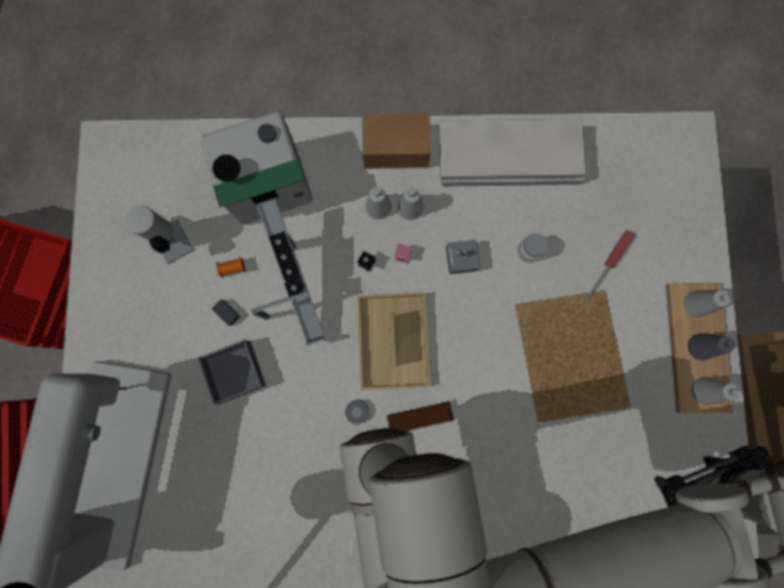

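View pics/s0.png

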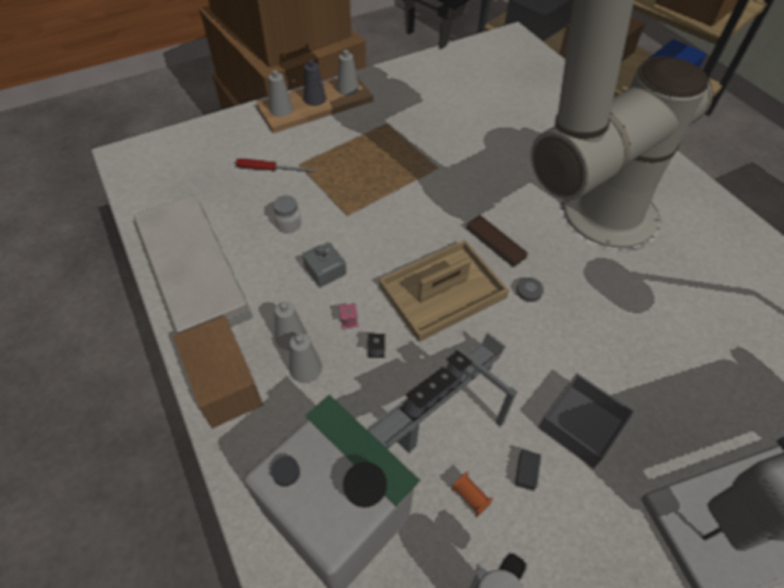

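The top picture (1.4x) shows the chute at (265,200)-(315,340) with its row of black spools. The stray black spool is at (367,260), the pink look-alike at (403,253) and the orange one at (231,268). The tray is at (395,340), the mat at (572,355), the scrap box at (233,372) and the switch at (463,256).

```bash
python3 - <<'E'
from h import *
a=save("top","x",(140,120,360,300),1);b=save("scene","x2",(210,150,430,330),1)
cv2.imwrite("pics/crop1.png",cv2.resize(np.vstack([a,b])[:, :],None,fx=1,fy=1))
cv2.imwrite("pics/crop1.png",np.hstack([cv2.resize(i,None,fx=1.81,fy=1.81*1.5 if 0 else 1.81,interpolation=cv2.INTER_CUBIC) for i in(a[:,40:260],b)]))
def t(n,a,b): print(n,tri([("top",*a),("scene",*b)]))
t("pivot",(327,182),(231,179));t("front",(224,234),(348,253));t("bar",(213,210),(335,253));t("tall",(206,205),(322,263))
t("stray",(257,183),(268,250));t("pink",(288,182),(248,222));t("trayO",(278,244),(317,209));t("mat",(407,255),(263,116));t("scrap",(164,265),(415,303)); t("chute",(224,245),(347,256))
# corners by hand from 1.4x pics (top)
def L(n,z,*ps):
    for p in ps: print(n,atz("top",p[0]/1.4,p[1]/1.4,z))
L("trayrim",28,(360,295),(428,292),(431,387),(361,388));L("mat",4,(517,304),(605,292),(629,407),(539,420));L("scraprim",50,(201,353),(252,341),(265,383),(214,403))
L("weight",25,(226,312));L("cones",115,(377,190),(412,188));L("jar",70,(537,243));L("box",45,(446,242),(478,240),(480,270),(448,272))
print(camT("top")[1][:3,3])
E
```

```text
pivot [ 664.2 -144.3   72.9]
front [494.8 197.2  41.4]
bar [561.3 218.2 128.2]
tall [589.  232.  118.3]
stray [669.4  86.6  25.1]
pink [674.7 -19.   23.2]
trayO [468.4  17.9  -0.4]
mat [ 429.6 -405.8   10.2]
scrap [404.8 390.5  11.5]
chute [471.7 194.1  -4.7]
trayrim [576.7  85.4  28. ]
trayrim [581.9 -74.6  28. ]
trayrim [361.6 -76.9  28. ]
trayrim [360.9  83.8  28. ]
mat [ 554.  -287.5    4. ]
mat [ 580.3 -498.2    4. ]
mat [ 310.7 -535.4    4. ]
mat [ 283.2 -326.3    4. ]
scraprim [444. 448.  50.]
scraprim [470.1 331.8  50. ]
scraprim [374.8 300.   50. ]
scraprim [331.5 414.3  50. ]
weight [540.5 401.4  25. ]
cones [802.7  41.  115. ]
cones [806.3 -37.9 115. ]
jar [ 686.5 -324.5   70. ]
box [ 697.6 -118.3   45. ]
box [ 701.4 -193.5   45. ]
box [ 629.7 -195.7   45. ]
box [ 625.9 -121.1   45. ]
[ 393.6    8.8 1300.3]
```

View pics/crop1.png

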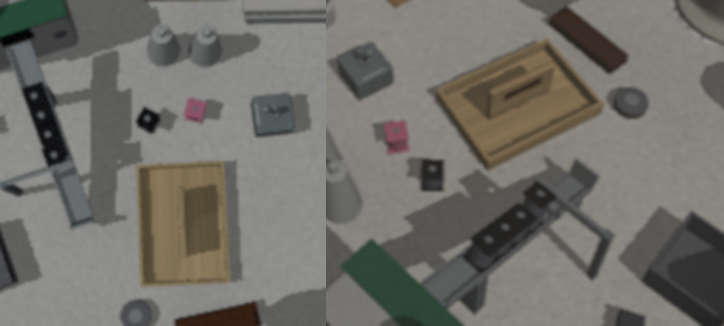

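The chute holds the tall spool at its lower end and three good ones behind it. The single stray black spool is at about (669,87), and the pink (675,-19) and orange spools are to be left alone. I'll move over the switch and look at it from close up.

```bash
cat >> h.py <<'E'
def ori(yaw): # tool z down, tool x at yaw deg
    a=np.radians(yaw); return R.from_matrix(np.array([[np.cos(a),np.sin(a),0],[np.sin(a),-np.cos(a),0],[0,0,-1]]))
def go(P,yaw,M=None):
    s=env.sense(); A=R.from_rotvec(s["tool_rot"]); B=M if M is not None else ori(yaw)
    d=A.inv().apply(np.array(P,float)-s["tool_pos"]); r=(A.inv()*B).as_rotvec()
    print("go",d.round(1).tolist(),r.round(3).tolist(),"rows",max(np.linalg.norm(d)/41.7,np.degrees(np.linalg.norm(r))/7.16).round(1))
def st():
    s=env.sense(); A=R.from_rotvec(s["tool_rot"]).as_matrix(); print("t %.1f"%s["t"],s["tool_pos"],"yaw %.1f"%np.degrees(np.arctan2(A[1,0],A[0,0])),"z",A[:,2].round(2),"F",s["contact_force"],"op %.1f"%s["opening"],"q",np.round(s["joint_positions"],2))
E
python3 -c "
from h import *
st();go((630,-140,250),90)"
```

```text
t 1.4 [ 206.2 -536.8  214.6] yaw 21.0 z [-0. -0. -1.] F [-0.7 -0.1  0.1] op 91.9 q [-1.4  0.2  1.6 -0.   1.4 -0.2]
go [537.9, -218.4, -35.4] [0.0, 0.0, -1.204] rows 13.9
```

move_arm:
  rows:
    - [538,-218,-35,0,0,-1.204,0]
    - [538,-218,-35,0,0,-1.204,0]
    - [538,-218,-35,0,0,-1.204,0]
    - [538,-218,-35,0,0,-1.204,0]
    - [538,-218,-35,0,0,-1.204,0]
    - [538,-218,-35,0,0,-1.204,0]
    - [538,-218,-35,0,0,-1.204,0]
    - [538,-218,-35,0,0,-1.204,0]
    - [538,-218,-35,0,0,-1.204,0]
    - [538,-218,-35,0,0,-1.204,0]

```text
t: 2.23
tool_pos: [511.3, -251.0, 240.1]
tool_rot: [2.214, 2.228, -0.0]
contact_force: [0.3, -0.6, 0.1]
opening: 91.8
```

```bash
python3 -c "
from h import *
st();go((620,-140,250),90)"
```

```text
t 2.2 [ 511.3 -251.   240.1] yaw 90.3 z [ 0. -0. -1.] F [ 0.3 -0.6  0.1] op 91.8 q [-0.7  0.1  1.6 -0.   1.4 -0.7]
go [110.3, 109.4, -10.0] [0.0, 0.0, 0.006] rows 3.7
```

move_arm:
  rows:
    - [110,109,-10,0,0,0.006,255]
    - [110,109,-10,0,0,0.006,255]
    - [110,109,-10,0,0,0.006,255]
    - [110,109,-10,0,0,0.006,255]
    - [110,109,-10,0,0,0.006,255]
    - [110,109,-10,0,0,0.006,255]
    - [110,109,-10,0,0,0.006,255]
    - [110,109,-10,0,0,0.006,255]
    - [110,109,-10,0,0,0.006,255]
    - [110,109,-10,0,0,0.006,255]

```text
t: 3.07
tool_pos: [619.0, -141.4, 250.1]
tool_rot: [2.223, 2.219, -0.0]
contact_force: [-0.6, 0.4, -0.3]
opening: 26.8
```

```bash
python3 - <<'E'
from h import *
st(); save("wrist","w1",None,1.4)
for n in("switch_pivot","spool3_mid"):
  for d in finder.pinpoint(n,"wrist")[:3]:
    r,c=d["pixel"]; print(n,round(c),round(r),d["score"],atz("wrist",c,r,49 if n[1]=="w" else 20))
print(proj("wrist",(664,-145,49)))
E
```

```text
t 3.1 [ 619.  -141.4  250.1] yaw 89.9 z [ 0. -0. -1.] F [-0.6  0.4 -0.3] op 26.8 q [-0.4  0.3  1.4 -0.   1.5 -0.4]
switch_pivot 322 196 0.97 [ 667.5 -155.    49. ]
switch_pivot 129 25 0.63 [487.7   4.9  49. ]
spool3_mid 335 55 0.92 [679.1 -17.5  20. ]
[318.7 186.7]
```

View pics/w1.png

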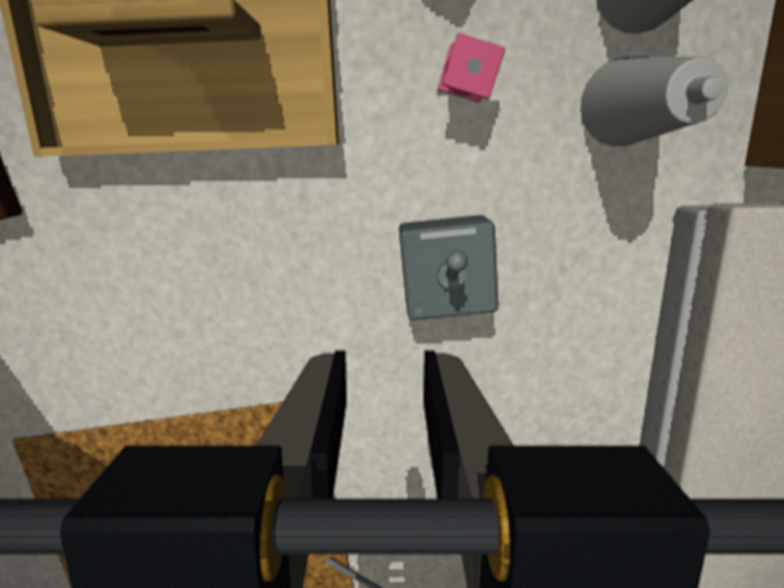

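The wrist view shows the switch box at (448,267). Its white line is on the far (world +y) side and the ball at (456,262) leans towards it, so the switch is on. The pink look-alike is at (472,66). Next I push the lever towards -y.

```bash
python3 - <<'E'
from h import *
print("ball",atz("wrist",456/1.4,262/1.4,88.6)); 
for p in((401,224),(491,217),(497,310),(411,319)): print("corner",atz("wrist",p[0]/1.4,p[1]/1.4,45))
for p in((420,237),(476,232)): print("line",atz("wrist",p[0]/1.4,p[1]/1.4,45))
go((666,-95,78),95);st()
E
```

```text
ball [ 665.6 -136.4   88.6]
corner [ 631.  -118.3   45. ]
corner [ 695.6 -113.3   45. ]
corner [ 704.2 -183.6   45. ]
corner [ 639.2 -190.7   45. ]
line [ 644.9 -127.7   45. ]
line [ 685.4 -124.1   45. ]
go [46.0, 46.6, 172.1] [0.0, 0.0, -0.088] rows 4.4
t 3.2 [ 619.3 -140.9  250.1] yaw 89.9 z [ 0. -0. -1.] F [1.  0.5 0.4] op 15.2 q [-0.4  0.3  1.4 -0.   1.5 -0.4]
```

move_arm:
  rows:
    - [46,46.6,0,0,0,-0.088,255]
    - [46,46.6,0,0,0,-0.088,255]
    - [46,46.6,0,0,0,-0.088,255]
    - [46,46.6,60,0,0,-0.088,255]
    - [46,46.6,100,0,0,-0.088,255]
    - [46,46.6,140,0,0,-0.088,255]
    - [46,46.6,172,0,0,-0.088,255]
    - [46,46.6,172,0,0,-0.088,255]
    - [46,46.6,172,0,0,-0.088,255]
    - [46,46.6,172,0,0,-0.088,255]

```text
t: 4.05
tool_pos: [667.1, -95.8, 80.5]
tool_rot: [2.121, 2.313, 0.002]
contact_force: [0.2, -0.3, 0.1]
opening: 0.6
```

move_arm:
  rows:
    - [-12,0,0,0,0,0,255]
    - [-22,0,0,0,0,0,255]
    - [-30,0,0,0,0,0,255]
    - [-36,0,0,0,0,0,255]
    - [-42,0,0,0,0,0,255]
    - [-48,0,0,0,0,0,255]
    - [-54,0,0,0,0,0,255]
    - [-54,0,0,0,0,0,255]
    - [-25,0,0,0,0,0,255]
    - [0,0,0,0,0,0,255]

```text
t: 4.88
tool_pos: [666.8, -96.2, 80.1]
tool_rot: [2.124, 2.311, 0.001]
contact_force: [-0.1, -0.4, 1.0]
opening: 0.4
```

move_arm:
  rows:
    - [0,0,-40,0,0,0,0]
    - [0,0,-80,0,0,0,0]
    - [0,0,-120,0,0,0,0]
    - [0,0,-172,0,0,0,0]
    - [-40,-46,-172,0,0,0,0]
    - [-40,-46,-172,0,0,0,0]
    - [-40,-46,-172,0,0,0,0]
    - [-40,-46,-172,0,0,0,0]
    - [-40,-46,-172,0,0,0,0]
    - [-40,-46,-172,0,0,0,0]

```text
t: 5.72
tool_pos: [624.0, -138.8, 250.9]
tool_rot: [2.124, 2.313, 0.001]
contact_force: [0.6, -0.3, -0.1]
opening: 65.1
```

```bash
python3 - <<'E'
from h import *
st(); im=save("wrist","w2",(240,120,400,280),3); print("off-ball pred",proj("wrist",(666,-173,88.6)),"on",proj("wrist",(665.6,-135.5,88.6)))
# look pose over chute bar
go((560,215,300),107)
E
```

```text
t 5.7 [ 624.  -138.8  250.9] yaw 94.9 z [ 0. -0. -1.] F [ 0.6 -0.3 -0.1] op 65.1 q [-0.4  0.3  1.4  0.   1.5 -0.5]
off-ball pred [316.  230.6] on [320.3 192.1]
go [357.9, -33.6, -49.2] [0.001, 0.001, -0.211] rows 8.7
```

View pics/w2.png

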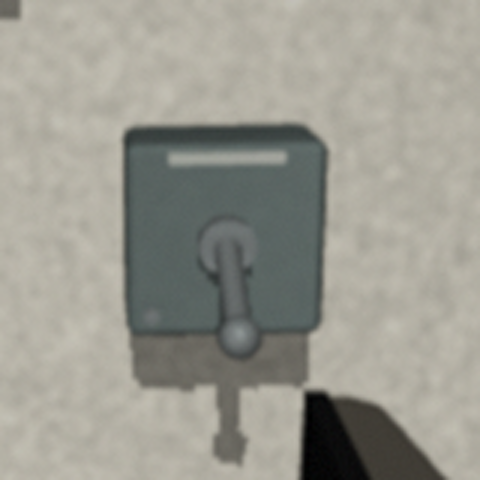

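The crop shows the ball at (239,336), on the side away from the white line, so the switch is off. Next I look at the chute.

move_arm:
  rows:
    - [338,-33.6,-49,0,0,-0.211,0]
    - [338,-33.6,-49,0,0,-0.211,0]
    - [338,-33.6,-49,0,0,-0.211,0]
    - [338,-33.6,-49,0,0,-0.211,0]
    - [338,-33.6,-49,0,0,-0.211,0]
    - [338,-33.6,-49,0,0,-0.211,0]
    - [338,-33.6,-49,0,0,-0.211,0]
    - [338,-33.6,-49,0,0,-0.211,0]
    - [338,-33.6,-49,0,0,-0.211,0]
    - [338,-33.6,-49,0,0,-0.211,0]

```text
t: 6.6
tool_pos: [561.1, 198.7, 300.0]
tool_rot: [1.862, 2.529, 0.002]
contact_force: [-0.3, -0.2, -0.3]
opening: 91.8
```

```bash
python3 - <<'E'
from h import *
st(); save("wrist","w3",None,1.4)
for n in("chute_front","chute_bar","tall_mid","spool0_mid","chute","scrap"):
  for d in finder.pinpoint(n,"wrist")[:4]:
    r,c=d["pixel"]; z={"chute_front":41,"chute_bar":128.5,"tall_mid":110,"spool0_mid":110,"chute":0,"scrap":0}[n]; print(n,round(c),round(r),round(d["score"],2),atz("wrist",c,r,z))
E
```

```text
t 6.6 [561.1 198.7 300. ] yaw 107.3 z [ 0.  0. -1.] F [-0.3 -0.2 -0.3] op 91.8 q [ 0.1  0.2  1.4  0.   1.6 -0.2]
chute_front 220 158 0.56 [496.6 193.1  41. ]
chute_bar 282 167 0.71 [561.5 216.5 128.5]
tall_mid 408 20 0.61 [630.1 368.8 110. ]
tall_mid 316 167 0.56 [594.3 222.4 110. ]
spool0_mid 349 166 0.81 [624.8 233.2 110. ]
chute 209 152 0.77 [477.8 186.7   0. ]
scrap 217 156 0.18 [489.  185.5   0. ]
```

View pics/w3.png

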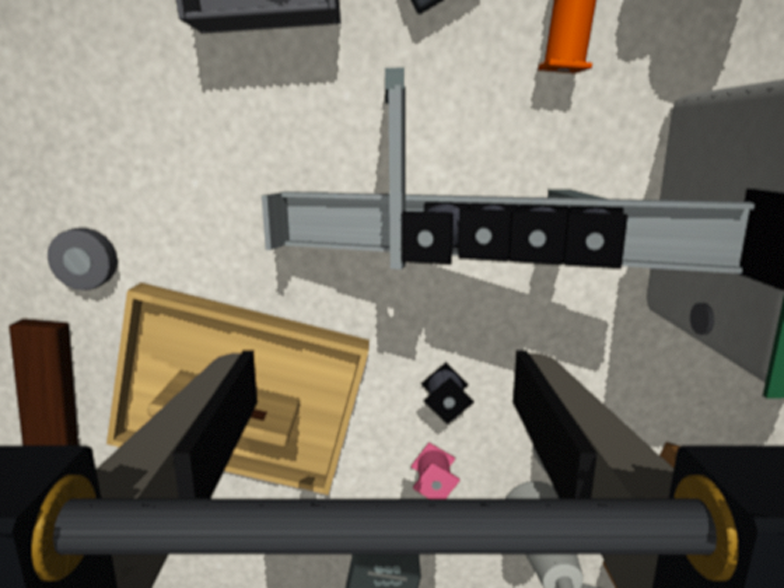

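The wrist view (1.4x) shows the end stop at (270,222), the bar at (397,70)-(397,268), the tall spool's top at (425,238) just behind the bar, and the good spools' tops at (483,236), (537,238) and (595,241). I'll fit the chute pose to these features.

```bash
cat >> h.py <<'E'
c20,s20=np.cos(np.radians(20)),np.sin(np.radians(20))
def chute_pt(p,s,y,h): # p=(x0,y0,yaw rad); s along slope from stop, y across, h normal to the floor
    X=s*c20-h*s20; Z=35+s*s20+h*c20; a=p[2]
    return np.array([p[0]+X*np.cos(a)-y*np.sin(a),p[1]+X*np.sin(a)+y*np.cos(a),Z])
def tilt_ori(a,flip=1): # tool z into the floor, y across the chute; flip=1: tool x downhill
    z=np.array([s20*np.cos(a),s20*np.sin(a),-c20]); x=-flip*np.array([c20*np.cos(a),c20*np.sin(a),s20]); return R.from_matrix(np.c_[x,np.cross(z,x),z])
E
python3 - <<'E'
from h import *
from scipy.optimize import least_squares
E=[(285,193,0),(520,198.5,0),(750,204,0),(285,250,1),(740,270,1)]
fix=[((391,268),(110,-22,58)),((404,267),(118,-22,58)),((425,238),(None,0,60)),((483,236),(None,0,40)),((537,238),(None,0,40)),((595,241),(None,0,40))]
def f(v):
    p=v[:3];r=[];k=3
    for x,y,w in E: r+=list(proj("wrist",chute_pt(p,v[k],21.5*(1-2*w),8))-np.array([x,y])/1.4);k+=1
    for q,(s,y,h) in fix:
        if s is None: s=v[k];k+=1
        r+=list(proj("wrist",chute_pt(p,s,y,h))-np.array(q)/1.4)
    return r
v0=np.r_[478,190,.3,10,120,300,10,300,136,170,205,240]
o=least_squares(f,v0); print(o.x.round(2).tolist(),np.degrees(o.x[2]),np.array(o.fun))
p=o.x[:3]
print("front",chute_pt(p,17.5,0,0),"bar",chute_pt(p,114,0,58),"tallmid",chute_pt(p,136,0,30))
np.save("chute.npy",p)
E
```

```text
[480.96, 187.77, 0.31, 2.19, 186.67, 321.63, -1.16, 322.86, 133.64, 167.5, 201.7, 236.01] 17.90326508507793 [-0.   0.5  0.  -0.4  0.  -1.4  0.2 -2.7 -0.1  1.1  0.6  0.7 -0.7  1.9
 -0.   0.5  0.  -0.2  0.  -0.   0.  -0.4]
front [496.6 192.8  41. ] bar [564.  214.6 128.5] tallmid [592.8 223.9 109.7]
```

```bash
python3 - <<'E'
from h import *
p=np.load("chute.npy"); P=chute_pt(p,135,0,120); print(P,chute_pt(p,135,0,20)); go(P,0,tilt_ori(p[2])); go(P,0,tilt_ori(p[2],-1))
E
```

```text
[562.6 214.1 193.9] [595.2 224.7 100. ]
go [19.5, 6.4, 105.4] [-0.277, -0.271, -1.571] rows 13.0
go [19.5, 6.4, 105.4] [-0.27, 0.276, 1.535] rows 12.7
```

move_arm:
  rows:
    - [19,6,60,-0.277,-0.271,-1.571,0]
    - [19,6,60,-0.277,-0.271,-1.571,0]
    - [19,6,60,-0.277,-0.271,-1.571,0]
    - [19,6,60,-0.277,-0.271,-1.571,0]
    - [19,6,60,-0.277,-0.271,-1.571,0]
    - [19,6,60,-0.277,-0.271,-1.571,0]
    - [19,6,60,-0.277,-0.271,-1.571,0]
    - [19,6,60,-0.277,-0.271,-1.571,0]
    - [19,6,60,-0.277,-0.271,-1.571,0]
    - [19,6,60,-0.277,-0.271,-1.571,0]

```text
t: 7.78
tool_pos: [562.5, 212.7, 239.2]
tool_rot: [0.068, 2.86, 0.063]
contact_force: [-0.8, 0.4, -0.7]
opening: 91.4
```

```bash
python3 - <<'E'
from h import *
p=np.load("chute.npy"); st(); go(chute_pt(p,135,0,120),0,tilt_ori(p[2]))
E
```

```text
t 7.8 [562.5 212.7 239.2] yaw 176.9 z [ 0.3  0.  -1. ] F [-0.8  0.4 -0.7] op 91.4 q [ 0.2 -0.   1.8 -0.   1.1 -1.4]
go [12.4, -0.8, 43.6] [-0.063, -0.061, -0.351] rows 2.9
```

move_arm:
  rows:
    - [12.4,-0.8,43.6,-0.063,-0.061,-0.351,0]
    - [12.4,-0.8,43.6,-0.063,-0.061,-0.351,0]
    - [12.4,-0.8,43.6,-0.063,-0.061,-0.351,0]
    - [12.4,-0.8,43.6,-0.063,-0.061,-0.351,0]
    - [12.4,-0.8,43.6,-0.063,-0.061,-0.351,0]
    - [12.4,-0.8,43.6,-0.063,-0.061,-0.351,0]
    - [12.4,-0.8,43.6,-0.063,-0.061,-0.351,0]
    - [12.4,-0.8,43.6,-0.063,-0.061,-0.351,0]
    - [12.4,-0.8,43.6,-0.063,-0.061,-0.351,0]
    - [12.4,-0.8,43.6,-0.063,-0.061,-0.351,0]

```text
t: 8.62
tool_pos: [562.8, 214.4, 194.2]
tool_rot: [-0.435, 2.761, 0.077]
contact_force: [-0.4, -0.1, -0.3]
opening: 91.7
```

```bash
python3 - <<'E'
from h import *
p=np.load("chute.npy"); st(); go(chute_pt(p,135,0,20),0,tilt_ori(p[2]))
save("wrist","w4",None,1.2)
print(proj("wrist",chute_pt(p,135,0,60)),proj("wrist",chute_pt(p,118,-22,58)),proj("wrist",chute_pt(p,118,22,58)))
E
```

```text
t 8.6 [562.8 214.4 194.2] yaw -162.1 z [ 0.3  0.1 -0.9] F [-0.4 -0.1 -0.3] op 91.7 q [ 0.1 -0.   1.9  0.1  0.9 -1.8]
go [0.4, -0.2, 100.1] [0.0, 0.001, -0.0] rows 2.4
[274.3 229. ] [240.3 203.2] [308.3 203.1]
```

View pics/w4.png

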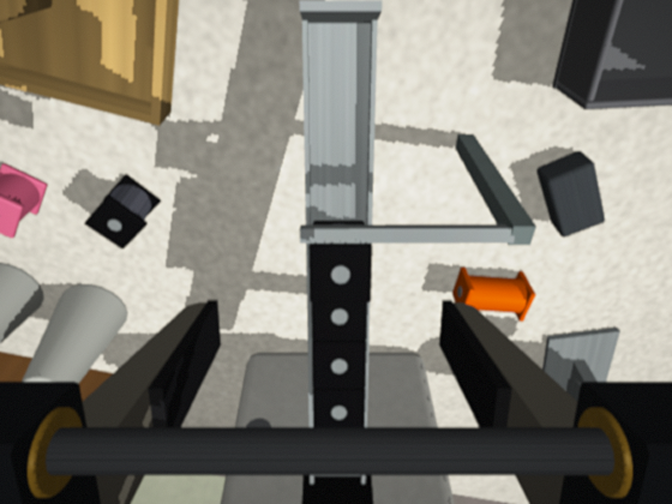

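The view shows the tall spool's top at (341,275) behind the bar. It sits about 6 mm to tool +y of the jaw centre, and the top/scene triangulation agrees (about 4.5 mm). I'll shift the chute model by +6 in y, descend and grip.

move_arm:
  rows:
    - [0,6,30,0,0,0,0]
    - [0,6,60,0,0,0,0]
    - [0,6,85,0,0,0,0]
    - [0,6,100,0,0,0,0]
    - [0,6,100,0,0,0,0]
    - [0,6,100,0,0,0,0]
    - [0,6,100,0,0,0,255]
    - [0,6,100,0,0,0,255]
    - [0,6,100,0,0,0,255]
    - [0,6,100,0,0,0,255]

```text
t: 9.5
tool_pos: [594.0, 230.7, 101.5]
tool_rot: [-0.435, 2.759, 0.077]
contact_force: [0.6, 0.1, 0.5]
opening: 67.6
```

move_arm:
  rows:
    - [0,0,0,0,0,0,255]
    - [0,0,0,0,0,0,255]
    - [0,0,0,0,0,0,255]
    - [0,0,0,0,0,0,255]
    - [0,0,0,0,0,0,255]
    - [0,0,0,0,0,0,255]
    - [0,0,0,0,0,0,255]
    - [0,0,0,0,0,0,255]
    - [0,0,0,0,0,0,255]
    - [0,0,0,0,0,0,255]

```text
t: 10.33
tool_pos: [594.0, 230.7, 101.4]
tool_rot: [-0.435, 2.759, 0.077]
contact_force: [-1.0, -0.3, -0.1]
opening: 34.0
```

```bash
python3 - <<'E'
from h import *
p=np.load("chute.npy"); a=p[2]; p[0]+=-6*np.sin(a); p[1]+=6*np.cos(a); np.save("chute.npy",p); st(); 
for P in ((401,379),): go((*P,220),198)
E
```

```text
t 10.3 [594.  230.7 101.4] yaw -162.1 z [ 0.3  0.1 -0.9] F [-1.  -0.3 -0.1] op 34.0 q [ 0.1  0.2  1.9  0.1  0.8 -1.8]
go [88.8, 200.5, -158.8] [-0.0, 0.351, -0.002] rows 6.5
```

move_arm:
  rows:
    - [0,0,-10,0,0,0,255]
    - [0,0,-22,0,0,0,255]
    - [0,0,-36,0,0,0,255]
    - [0,0,-52,0,0,0,255]
    - [0,0,-70,0,0,0,255]
    - [0,0,-90,0,0,0,255]
    - [0,0,-110,0,0,0,255]
    - [0,0,-125,0,0,0,255]
    - [0,0,-125,0,0,0,255]
    - [0,0,-125,0,0,0,255]

```text
t: 11.17
tool_pos: [553.3, 217.5, 219.4]
tool_rot: [-0.435, 2.758, 0.077]
contact_force: [0.1, -0.3, -0.3]
opening: 34.0
```

```bash
python3 - <<'E'
from h import *
st()
read_camera("top");read_camera("scene")
for c in("top","scene"):
  for n in("scrap","chute_front","spool0_mid","tray"): print(c,n,[(np.round(d["pixel"][::-1]).tolist(),round(d["score"],2)) for d in finder.pinpoint(n,c)[:4]])
  print(finder.spot_in("scrap",c)[:2])
go((420,360,230),197)
E
```

```text
t 11.2 [553.3 217.5 219.4] yaw -162.1 z [ 0.3  0.1 -0.9] F [ 0.1 -0.3 -0.3] op 34.0 q [ 0.1 -0.1  1.9  0.1  1.  -1.8]
top scrap [([170.0, 263.0], 0.66)]
top chute_front [([222.0, 234.0], 0.8)]
top spool0_mid []
top tray [([279.0, 244.0], 0.67), ([408.0, 256.0], 0.38)]
[{'rect': [166.6, 268.6, 48.4, 39.9], 'score': 0.9}]
scene scrap [([412.0, 304.0], 0.58)]
scene chute_front [([347.0, 252.0], 0.67), ([263.0, 117.0], 0.26)]
scene spool0_mid [([347.0, 248.0], 0.69), ([263.0, 120.0], 0.52)]
scene tray [([314.0, 207.0], 0.96)]
[{'rect': [417.9, 302.9, 70.1, 65.5], 'score': 0.59}]
go [73.8, 176.5, -39.1] [0.003, 0.351, 0.016] rows 4.7
```

move_arm:
  rows:
    - [60,190,-45,0.003,0.351,0.016,255]
    - [60,190,-45,0.003,0.351,0.016,255]
    - [60,190,-45,0.003,0.351,0.016,255]
    - [60,190,-45,0.003,0.351,0.016,255]
    - [60,190,-45,0.003,0.351,0.016,255]
    - [60,190,-45,0.003,0.351,0.016,255]
    - [60,190,-45,0.003,0.351,0.016,255]
    - [60,190,-45,0.003,0.351,0.016,255]
    - [60,190,-45,0.003,0.351,0.016,255]
    - [60,190,-45,0.003,0.351,0.016,255]

```text
t: 12.6
tool_pos: [427.0, 375.1, 240.1]
tool_rot: [-0.461, 3.107, -0.0]
contact_force: [0.1, -0.3, -1.0]
opening: 33.7
```

```bash
python3 - <<'E'
from h import *
st()
for a in((164,265),(170,263)): print(atz("top",*a,0))
save("wrist","w5",None,1.2)
for d in finder.pinpoint("scrap","wrist")[:2]: r,c=d["pixel"]; print(c,r,d["score"],atz("wrist",c,r,0))
E
```

```text
t 12.6 [427.  375.1 240.1] yaw -163.1 z [ 0. -0. -1.] F [ 0.1 -0.3 -1. ] op 33.7 q [ 0.5  0.1  1.6 -0.   1.4 -1.4]
[402.9 396.1   0. ]
[409.3 376.4   0. ]
290.8 158.5 0.65 [402.9 386.5   0. ]
```

View pics/w5.png

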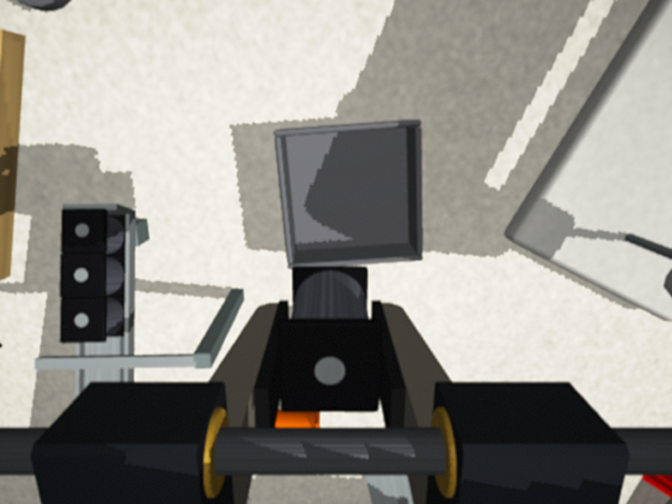

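The view shows the box rim at (276,130), (421,121), (421,260) and (290,266), the held tall spool at (330,370), and three good spools at the foot of the chute at (82,230), (81,275) and (81,320).

```bash
python3 - <<'E'
from h import *
q=np.array([atz("wrist",x/1.2,y/1.2,50) for x,y in((276,130),(421,121),(421,260),(290,266))]); print(q,q.mean(0))
C=q.mean(0); d=q[1]-q[0]; print(np.degrees(np.arctan2(d[1],d[0])))
go((C[0],C[1],100),197); go((C[0],C[1],34),197)
E
```

```text
[[368.2 313.9  50. ]
 [329.2 419.4  50. ]
 [435.  458.3  50. ]
 [472.2 353.9  50. ]] [401.1 386.4  50. ]
110.28999439289119
go [21.4, 18.2, 140.2] [-0.0, 0.0, -0.002] rows 3.4
go [21.4, 18.2, 206.2] [-0.0, 0.0, -0.002] rows 5.0
```

move_arm:
  rows:
    - [23,18,40,0,0,-0.06,255]
    - [23,18,80,0,0,-0.06,255]
    - [23,18,110,0,0,-0.06,255]
    - [23,18,140,0,0,-0.06,255]
    - [23,18,160,0,0,-0.06,255]
    - [23,18,180,0,0,-0.06,255]
    - [23,18,195,0,0,-0.06,255]
    - [23,18,206,0,0,-0.06,255]
    - [23,18,206,0,0,-0.06,255]
    - [23,18,206,0,0,-0.06,255]

```text
t: 13.53
tool_pos: [399.8, 385.5, 34.2]
tool_rot: [0.553, -3.092, 0.001]
contact_force: [-0.5, -0.8, 0.1]
opening: 34.1
```

move_arm:
  rows:
    - [0,0,0,0,0,0,120]
    - [0,0,0,0,0,0,120]
    - [0,0,0,0,0,0,120]
    - [0,0,0,0,0,0,120]
    - [0,0,0,0,0,0,120]
    - [0,0,-40,0,0,0,120]
    - [0,0,-80,0,0,0,120]
    - [0,0,-120,0,0,0,120]
    - [0,0,-160,0,0,0,60]
    - [0,0,-206,0,0,0,0]

```text
t: 14.37
tool_pos: [399.4, 385.3, 237.7]
tool_rot: [0.553, -3.092, 0.001]
contact_force: [0.7, 0.5, -0.2]
opening: 60.2
```

```bash
python3 - <<'E'
from h import *
st(); save("wrist","w6",None,1)
p=np.load("chute.npy"); P=chute_pt(p,17.5,0,120); print(P); go(P,0,tilt_ori(p[2])); print("chk scrap",proj("wrist",(401,386,60)))
for d in finder.pinpoint("tall_mid","wrist")[:3]: print(d)
E
```

```text
t 14.4 [399.4 385.3 237.7] yaw -159.7 z [-0. -0. -1.] F [ 0.7  0.5 -0.2] op 60.2 q [ 0.6  0.1  1.6 -0.   1.4 -1.4]
[455.7 185.9 153.7]
go [22.4, -207.8, 93.4] [0.01, -0.334, 0.041] rows 5.5
chk scrap [273.1 180.8]
{'pixel': [182.4, 276.9], 'score': 0.97}
```

View pics/w6.png

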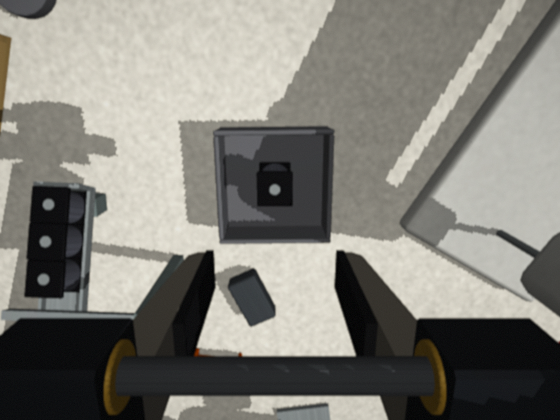

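The tall spool stands upright in the scrap box, top at (274,189). The three good spools are at the foot of the chute at (48,205), (45,242) and (43,280).

```bash
python3 - <<'E'
from h import *
p=np.load("chute.npy"); P=chute_pt(p,17.5,0,120); print(P,chute_pt(p,17.5,0,13)); go(P+[0,0,30],0,ori(np.degrees(p[2])+90)); go(P,0,tilt_ori(p[2],-1))
E
```

```text
[455.7 185.9 153.7] [490.5 197.2  53.2]
go [22.1, -207.7, 60.2] [0.014, 0.009, 1.613] rows 12.9
go [22.6, -207.8, 90.2] [0.516, 0.016, -3.058] rows 24.8
```

move_arm:
  rows:
    - [22,-207,40,0,0,1.613,0]
    - [22,-207,40,0,0,1.613,0]
    - [22,-207,40,0,0,1.613,0]
    - [22,-207,40,0,0,1.613,0]
    - [22,-207,40,0,0,1.613,0]
    - [22,-207,40,0,0,1.613,0]
    - [22,-207,40,0,0,1.613,0]
    - [22,-207,40,0,0,1.613,0]
    - [22,-207,40,0,0,1.613,0]
    - [22,-207,40,0,0,1.613,0]

```text
t: 15.3
tool_pos: [455.0, 186.2, 203.3]
tool_rot: [1.368, 2.824, 0.017]
contact_force: [0.5, 1.2, -0.1]
opening: 92.0
```

```bash
python3 - <<'E'
from h import *
st();p=np.load("chute.npy"); go(chute_pt(p,17.5,0,120),0,tilt_ori(p[2],-1))
E
```

```text
t 15.3 [455.  186.2 203.3] yaw 128.3 z [ 0.  0. -1.] F [ 0.5  1.2 -0.1] op 92.0 q [ 0.1 -0.1  1.9  0.   1.4 -0.5]
go [-0.8, -0.2, 49.5] [-0.329, 0.222, 1.905] rows 15.6
```

move_arm:
  rows:
    - [-0.8,-0.2,49.5,-0.329,0.222,1.905,0]
    - [-0.8,-0.2,49.5,-0.329,0.222,1.905,0]
    - [-0.8,-0.2,49.5,-0.329,0.222,1.905,0]
    - [-0.8,-0.2,49.5,-0.329,0.222,1.905,0]
    - [-0.8,-0.2,49.5,-0.329,0.222,1.905,0]
    - [-0.8,-0.2,49.5,-0.329,0.222,1.905,0]
    - [-0.8,-0.2,49.5,-0.329,0.222,1.905,0]
    - [-0.8,-0.2,49.5,-0.329,0.222,1.905,0]
    - [-0.8,-0.2,49.5,-0.329,0.222,1.905,0]
    - [-0.8,-0.2,49.5,-0.329,0.222,1.905,0]

```text
t: 16.13
tool_pos: [455.4, 185.7, 153.1]
tool_rot: [-2.697, -1.489, -0.384]
contact_force: [-0.6, -0.1, 0.5]
opening: 91.9
```

```bash
python3 - <<'E'
from h import *
st();p=np.load("chute.npy"); go(chute_pt(p,17.5,0,120),0,tilt_ori(p[2],-1))
E
```

```text
t 16.1 [455.4 185.7 153.1] yaw 58.4 z [ 0.2  0.1 -1. ] F [-0.6 -0.1  0.5] op 91.9 q [ 0.  -0.2  2.1  0.2  1.1  0.5]
go [0.5, 0.2, -0.5] [-0.118, 0.079, 0.681] rows 5.6
```

move_arm:
  rows:
    - [0,0,0,-0.118,0.079,0.681,0]
    - [0,0,0,-0.118,0.079,0.681,0]
    - [0,0,0,-0.118,0.079,0.681,0]
    - [0,0,0,-0.118,0.079,0.681,0]
    - [0,0,0,-0.118,0.079,0.681,0]
    - [0,0,0,-0.118,0.079,0.681,0]
    - [0,0,0,-0.118,0.079,0.681,0]
    - [0,0,0,-0.118,0.079,0.681,0]
    - [0,0,0,-0.118,0.079,0.681,0]
    - [0,0,0,-0.118,0.079,0.681,0]

```text
t: 16.97
tool_pos: [455.5, 185.6, 153.1]
tool_rot: [-3.005, -0.475, -0.529]
contact_force: [-1.2, 0.4, -0.6]
opening: 91.8
```

```bash
python3 - <<'E'
from h import *
st();p=np.load("chute.npy"); go(chute_pt(p,17.5,0,13),0,tilt_ori(p[2],-1))
im=save("wrist","w7",None,1)
for d in finder.pinpoint("spool0_mid","wrist")[:4]: print(np.round(d["pixel"][::-1]),d["score"])
for i in range(3): print(proj("wrist",chute_pt(p,17.5+34*i,0,20)),proj("wrist",chute_pt(p,17.5+34*i,0,40)))
E
```

```text
t 17.0 [455.5 185.6 153.1] yaw 18.0 z [ 0.3  0.1 -0.9] F [-1.2  0.4 -0.6] op 91.8 q [ 0.1 -0.3  2.2  0.1  0.9  1.3]
go [0.6, -0.2, 106.5] [-0.0, 0.0, 0.001] rows 2.6
[274.  210.4] [274.  218.4]
[274.  165.6] [274.  170.6]
[274.  117.6] [274.  118.9]
```

View pics/w7.png

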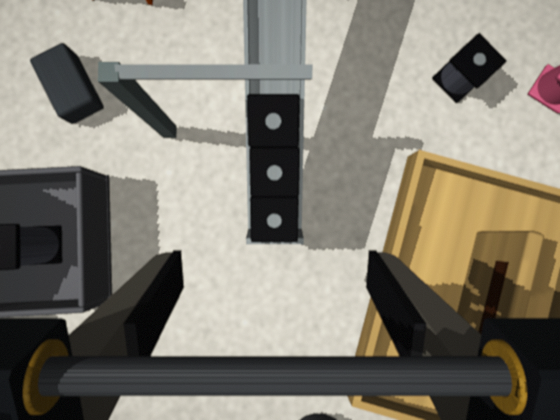

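The three good spools sit at (274,221), (274,173) and (273,121), within 2 mm of the model. I grip the one at the foot.

move_arm:
  rows:
    - [-1,0,35,0,0,0,0]
    - [-1,0,70,0,0,0,0]
    - [-1,0,92,0,0,0,0]
    - [-1,0,106,0,0,0,0]
    - [-1,0,106,0,0,0,0]
    - [-1,0,106,0,0,0,255]
    - [-1,0,106,0,0,0,255]
    - [-1,0,106,0,0,0,255]
    - [-1,0,106,0,0,0,255]
    - [-1,0,106,0,0,0,255]

```text
t: 17.9
tool_pos: [489.7, 196.5, 54.3]
tool_rot: [-3.004, -0.474, -0.532]
contact_force: [-0.4, 0.2, 0.2]
opening: 60.5
```

move_arm:
  rows:
    - [0,0,0,0,0,0,255]
    - [0,0,0,0,0,0,255]
    - [0,0,0,0,0,0,255]
    - [0,0,0,0,0,0,255]
    - [0,0,-10,0,0,0,255]
    - [0,0,-20,0,0,0,255]
    - [0,0,-35,0,0,0,255]
    - [0,0,-60,0,0,0,255]
    - [0,0,-90,0,0,0,255]
    - [0,0,-106,0,0,0,255]

```text
t: 18.73
tool_pos: [455.3, 185.3, 156.5]
tool_rot: [-3.004, -0.474, -0.536]
contact_force: [0.7, 0.5, -0.0]
opening: 33.7
```

```bash
python3 - <<'E'
from h import *
st(); go((465,120,200),90)
E
```

```text
t 18.7 [455.3 185.3 156.5] yaw 18.0 z [ 0.3  0.1 -0.9] F [ 0.7  0.5 -0. ] op 33.7 q [ 0.1 -0.3  2.2  0.1  0.9  1.3]
go [4.8, 65.2, -44.5] [0.223, -0.305, -1.244] rows 10.4
```

```bash
python3 - <<'E'
from h import *
go((470,-40,260),90)
E
```

```text
go [-16.3, 219.0, -116.0] [0.223, -0.305, -1.244] rows 10.4
```

move_arm:
  rows:
    - [-16,219,-116,0.223,-0.305,-1.244,255]
    - [-16,219,-116,0.223,-0.305,-1.244,255]
    - [-16,219,-116,0.223,-0.305,-1.244,255]
    - [-16,219,-116,0.223,-0.305,-1.244,255]
    - [-16,219,-116,0.223,-0.305,-1.244,255]
    - [-16,219,-116,0.223,-0.305,-1.244,255]
    - [-16,219,-116,0.223,-0.305,-1.244,255]
    - [-16,219,-116,0.223,-0.305,-1.244,255]
    - [-16,219,-116,0.223,-0.305,-1.244,255]
    - [-16,219,-116,0.223,-0.305,-1.244,255]

```text
t: 19.57
tool_pos: [470.4, -41.0, 260.2]
tool_rot: [-2.364, -2.06, -0.062]
contact_force: [0.7, -0.2, -0.7]
opening: 33.6
```

move_arm:
  rows:
    - [0,0,0,0,0,-0.1,255]
    - [0,0,0,0,0,-0.1,255]
    - [0,0,0,0,0,-0.1,255]
    - [0,0,0,0,0,-0.1,255]
    - [0,0,0,0,0,-0.1,255]
    - [0,0,0,0,0,-0.1,255]
    - [0,0,0,0,0,-0.1,255]
    - [0,0,0,0,0,-0.1,255]
    - [0,0,0,0,0,-0.1,255]
    - [0,0,0,0,0,-0.1,255]

```text
t: 20.4
tool_pos: [470.4, -41.0, 260.2]
tool_rot: [-2.26, -2.176, -0.063]
contact_force: [0.1, 0.6, -0.4]
opening: 33.8
```

```bash
cat > tray.py <<'E'
from h import *
from scipy.optimize import least_squares
def find_tray(cam="wrist",guess=(470,4,0),dbg=None,z0=0):
    im=read_camera(cam); hsv=cv2.cvtColor(im,cv2.COLOR_RGB2HSV)
    m=((hsv[...,0]>10)&(hsv[...,0]<28)&(hsv[...,1]>85)&(hsv[...,2]>60)).astype(np.uint8)
    m=cv2.morphologyEx(m,cv2.MORPH_OPEN,np.ones((5,5)))
    if dbg: cv2.imwrite(f"pics/{dbg}m.png",m*255)
    # region of the box rectangle expected (rim + underside hull), IoU fit
    def hull(v):
        a=v[2]; c,s=np.cos(a),np.sin(a); pts=[]
        for z in(z0,z0+28):
            for x,y in((110,80),(-110,80),(-110,-80),(110,-80)): pts.append(proj(cam,(v[0]+c*x-s*y,v[1]+s*x+c*y,z)))
        return cv2.convexHull(np.array(pts,np.float32))
    return im,m,hull
E
python3 - <<'E'
from tray import *
st()
im,m,hull=find_tray(dbg="tr"); o=im[:,:,::-1].copy(); cv2.polylines(o,[hull((470,4,0)).astype(int)],True,(0,0,255),1)
mm=cv2.cvtColor(m*120,cv2.COLOR_GRAY2BGR)
cv2.imwrite("pics/w8.png",cv2.resize(np.hstack([o,mm]),None,fx=.71,fy=1)[:, :800] if 0 else cv2.resize(o,None,fx=1.2,fy=1.2))
for n in("tray","tray_handle"):
  for d in finder.pinpoint(n,"wrist")[:2]: r,c=d["pixel"]; print(n,c,r,d["score"],atz("wrist",c,r,0 if n=="tray" else 66))
E
```

```text
t 20.4 [470.4 -41.  260.2] yaw 87.9 z [ 0.  0. -1.] F [ 0.1  0.6 -0.4] op 33.8 q [-0.4 -0.2  1.8  0.   1.5 -0.3]
tray 269.2 132.0 0.93 [472.5  13.1   0. ]
tray_handle 268.3 135.4 0.66 [470.9  13.1  66. ]
```

View pics/w8.png

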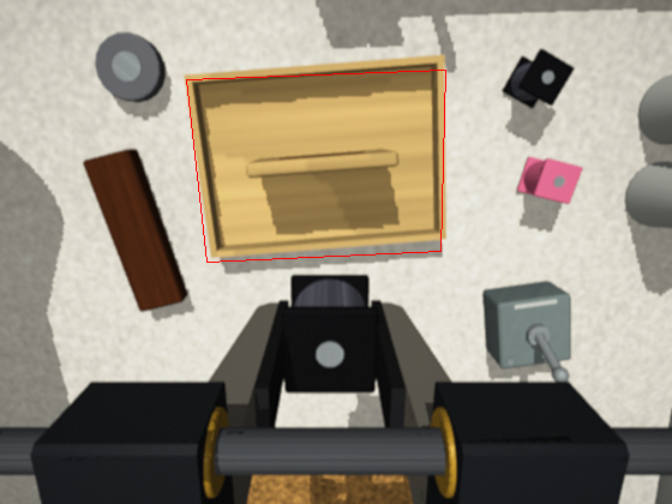

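The tray rim corners are at about (187,76), (445,57), (440,237) and (212,258), and the handle plate's top runs (248,166)-(398,155). The switch is still off.

```bash
python3 - <<'E'
from h import *
q=np.array([atz("wrist",x/1.2,y/1.2,28) for x,y in((187,76),(445,57),(440,237),(212,258))]);print(q,q.mean(0))
h=[atz("wrist",x/1.2,y/1.2,78) for x,y in((248,167),(398,156))]; print(h,(h[0]+h[1])/2)
for d in(q[1]-q[0],q[2]-q[3],h[1]-h[0]): print(np.degrees(np.arctan2(d[1],d[0])),np.linalg.norm(d))
E
```

```text
[[360.7  86.8  28. ]
 [578.7  94.2  28. ]
 [578.3 -61.6  28. ]
 [365.  -72.3  28. ]] [470.7  11.8  28. ]
[array([413.2,  12.6,  78. ]), array([530.2,  16.4,  78. ])] [471.7  14.5  78. ]
1.9419274254991965 218.08999544666415
2.8761666334822884 213.52914546299553
1.8503800943326343 117.04992697786336
```

```bash
python3 - <<'E'
from h import *
go((422,-27,120),92);go((422,-27,22),92)
E
```

```text
go [7.8, -52.4, 139.2] [0.026, -0.03, -0.072] rows 3.6
go [4.7, -54.8, 237.1] [0.026, -0.03, -0.072] rows 5.8
```

move_arm:
  rows:
    - [8,-52,20,0.026,-0.03,-0.072,255]
    - [8,-52,60,0.026,-0.03,-0.072,255]
    - [8,-52,100,0.026,-0.03,-0.072,255]
    - [7.8,-52.4,139,0.026,-0.03,-0.072,255]
    - [7,-53,165,0.026,-0.03,-0.072,255]
    - [6,-54,195,0.026,-0.03,-0.072,255]
    - [5,-54.5,220,0.026,-0.03,-0.072,255]
    - [4.7,-54.8,237,0.026,-0.03,-0.072,255]
    - [4.7,-54.8,237,0.026,-0.03,-0.072,255]
    - [4.7,-54.8,237,0.026,-0.03,-0.072,255]

```text
t: 21.38
tool_pos: [421.6, -26.9, 21.5]
tool_rot: [-2.182, -2.258, 0.001]
contact_force: [-0.3, -0.1, -0.5]
opening: 33.9
```

```bash
python3 - <<'E'
from h import *
st();p=np.load("chute.npy"); go((422,-27,230),92); P=chute_pt(p,17.5,0,120);go(P+[0,0,50],0,tilt_ori(p[2],-1)); go(P,0,tilt_ori(p[2],-1))
E
```

```text
t 21.4 [421.6 -26.9  21.5] yaw 92.0 z [-0.  0. -1.] F [-0.3 -0.1 -0.5] op 33.9 q [-0.3  0.   2.2  0.   0.9 -0.4]
go [0.0, 0.1, -208.5] [-0.001, -0.001, -0.001] rows 5.0
go [211.7, 41.2, -182.1] [-0.227, 0.299, 1.278] rows 10.7
go [211.6, 41.2, -132.1] [-0.227, 0.299, 1.278] rows 10.7
```

move_arm:
  rows:
    - [0,0,0,0,0,0,120]
    - [0,0,0,0,0,0,120]
    - [0,0,0,0,0,0,120]
    - [0,0,0,0,0,0,120]
    - [0,0,-25,0,0,0,120]
    - [0,0,-60,0,0,0,120]
    - [0,0,-100,0,0,0,60]
    - [0,0,-140,0,0,0,0]
    - [0,0,-180,0,0,0,0]
    - [0,0,-208,0,0,0,0]

```text
t: 22.22
tool_pos: [422.8, -27.3, 233.9]
tool_rot: [2.181, 2.257, 0.003]
contact_force: [-0.3, -0.3, 1.0]
opening: 73.5
```

move_arm:
  rows:
    - [211,41,30,-0.227,0.299,1.278,0]
    - [211,41,30,-0.227,0.299,1.278,0]
    - [211,41,30,-0.227,0.299,1.278,0]
    - [211,41,30,-0.227,0.299,1.278,0]
    - [211,41,30,-0.227,0.299,1.278,0]
    - [211,41,30,-0.227,0.299,1.278,0]
    - [211,41,30,-0.227,0.299,1.278,0]
    - [211,41,30,-0.227,0.299,1.278,0]
    - [211,41,30,-0.227,0.299,1.278,0]
    - [211,41,30,-0.227,0.299,1.278,0]

```text
t: 23.05
tool_pos: [456.6, 185.0, 204.1]
tool_rot: [-2.984, -0.648, -0.498]
contact_force: [-0.3, -0.0, 0.3]
opening: 91.9
```

```bash
python3 - <<'E'
from h import *
st();p=np.load("chute.npy"); go(chute_pt(p,17.5,0,120),0,tilt_ori(p[2],-1)); go(chute_pt(p,17.5,0,13),0,tilt_ori(p[2],-1))
E
```

```text
t 23.1 [456.6 185.  204.1] yaw 24.7 z [ 0.3  0.1 -0.9] F [-0.3 -0.   0.3] op 91.9 q [ 0.1 -0.3  2.1  0.1  1.1  1.2]
go [-16.5, -2.2, 47.5] [-0.017, 0.022, 0.112] rows 1.2
go [-14.3, -0.3, 154.5] [-0.017, 0.022, 0.112] rows 3.7
```

move_arm:
  rows:
    - [-16.5,-2.2,30,-0.017,0.022,0.112,0]
    - [-16.5,-2.2,47.5,-0.017,0.022,0.112,0]
    - [-16,-1.6,80,-0.017,0.022,0.112,0]
    - [-15.5,-1,115,-0.017,0.022,0.112,0]
    - [-15.3,-0.5,140,-0.017,0.022,0.112,0]
    - [-15.3,-0.3,154,-0.017,0.022,0.112,0]
    - [-15.3,-0.3,154,-0.017,0.022,0.112,0]
    - [-15.3,-0.3,154,-0.017,0.022,0.112,255]
    - [-15.3,-0.3,154,-0.017,0.022,0.112,255]
    - [-15.3,-0.3,154,-0.017,0.022,0.112,255]

```text
t: 23.88
tool_pos: [490.6, 196.9, 55.2]
tool_rot: [-3.004, -0.474, -0.535]
contact_force: [-1.0, 0.4, -1.1]
opening: 74.0
```

move_arm:
  rows:
    - [0,0,0,0,0,0,255]
    - [0,0,0,0,0,0,255]
    - [0,0,0,0,0,0,255]
    - [0,0,0,0,0,0,255]
    - [0,0,0,0,0,0,255]
    - [0,0,0,0,0,0,255]
    - [0,0,-12,0,0,0,255]
    - [0,0,-30,0,0,0,255]
    - [0,0,-60,0,0,0,255]
    - [0,0,-100,0,0,0,255]

```text
t: 24.72
tool_pos: [455.4, 185.9, 147.3]
tool_rot: [-3.005, -0.474, -0.526]
contact_force: [1.1, 0.4, 0.3]
opening: 33.4
```

```bash
python3 - <<'E'
from h import *
st(); go((522.4,-23.3,200),92)
E
```

```text
t 24.7 [455.4 185.9 147.3] yaw 17.9 z [ 0.3  0.1 -0.9] F [1.1 0.4 0.3] op 33.4 q [ 0.1 -0.3  2.2  0.1  0.9  1.3]
go [17.4, 219.7, -49.9] [0.223, -0.297, -1.279] rows 10.7
```

move_arm:
  rows:
    - [17,219,-80,0.223,-0.297,-1.279,255]
    - [17,219,-80,0.223,-0.297,-1.279,255]
    - [17,219,-80,0.223,-0.297,-1.279,255]
    - [17,219,-80,0.223,-0.297,-1.279,255]
    - [17,219,-80,0.223,-0.297,-1.279,255]
    - [17,219,-80,0.223,-0.297,-1.279,255]
    - [17,219,-80,0.223,-0.297,-1.279,255]
    - [17,219,-80,0.223,-0.297,-1.279,255]
    - [17,219,-80,0.223,-0.297,-1.279,255]
    - [17,219,-80,0.223,-0.297,-1.279,255]

```text
t: 25.55
tool_pos: [512.2, -26.8, 227.9]
tool_rot: [-2.355, -2.067, -0.074]
contact_force: [-0.4, 0.3, 0.1]
opening: 34.3
```

```bash
python3 - <<'E'
from h import *
st(); go((522.4,-23.3,200),92); go((522.4,-23.3,22),92)
for c in("top","scene","wrist"):
  read_camera(c)
  for d in finder.pinpoint("tray",c)[:2]: r,cc=d["pixel"]; print(c,round(cc),round(r),d["score"],atz(c,cc,r,0))
E
```

```text
t 25.6 [512.2 -26.8 227.9] yaw 82.6 z [ 0.  0. -1.] F [-0.4  0.3  0.1] op 34.3 q [-0.3 -0.   1.8  0.   1.4 -0.2]
go [3.6, 8.9, 28.3] [0.029, -0.038, -0.165] rows 1.4
go [-3.5, 4.4, 206.1] [0.029, -0.038, -0.165] rows 4.9
top 279 247 0.92 [458.2  13.9   0. ]
top 224 242 0.55 [477.8 199.2   0. ]
scene 324 205 0.88 [442.5  15.1   0. ]
wrist 210 156 0.76 [453.9  16.    0. ]
```

```bash
cat >> tray.py <<'E'
from scipy.optimize import minimize
def fit_tray(cam,guess,z0=0,rmax=None):
    """pose (x,y,yaw deg) whose outline best covers the wood-coloured mask"""
    im,m,hull=find_tray(cam,z0=z0); 
    u=proj(cam,(guess[0],guess[1],z0+20)).astype(int); n,lab=cv2.connectedComponents(cv2.morphologyEx(m,cv2.MORPH_CLOSE,np.ones((9,9))))
    A=hull(guess); big=np.zeros(m.shape,np.uint8); cv2.fillConvexPoly(big,A.astype(int),1); big=cv2.dilate(big,np.ones((61,61)))
    m=cv2.morphologyEx(m,cv2.MORPH_CLOSE,np.ones((9,9)))*big
    H=cv2.convexHull(cv2.findNonZero(m)); 
    n,lab,stt,_=cv2.connectedComponentsWithStats(m); k=1+np.argmax(stt[1:,4]); m=(lab==k).astype(np.uint8)
    w=np.ones(m.shape,bool)
    if rmax: w[rmax:]=0
    def cost(v):
        b=np.zeros(m.shape,np.uint8); cv2.fillConvexPoly(b,np.round(hull((v[0],v[1],np.radians(v[2])))*16).astype(int),1,shift=4)
        return float(((b!=m)&w).sum())
    best=min((minimize(cost,np.array([guess[0]+dx,guess[1]+dy,guess[2]+dr]),method="Nelder-Mead",options=dict(initial_simplex=np.array([guess[0]+dx,guess[1]+dy,guess[2]+dr])+np.array([[0,0,0],[12,0,0],[0,12,0],[0,0,6.]]))) for dx in(-15,0,15) for dy in(0,) for dr in(-6,6)),key=lambda o:o.fun)
    print(cam,"tray",best.x,"cost",best.fun,"area",m.sum()); return best.x,m
E
python3 - <<'E'
from tray import *
fit_tray("wrist",(465,14,2),rmax=215);fit_tray("top",(465,14,2))
im=read_camera("wrist"); cv2.imwrite("pics/w9.png",im[:,:,::-1])
E
```

```text
Traceback (most recent call last):
  File "tray.py", line 29, in fit_tray
    best=min((minimize(cost,np.array([guess[0]+dx,guess[1]+dy,guess[2]+dr]),method="Nelder-Mead",options=dict(initial_simplex=np.array([guess[0]+dx,guess[1]+dy,guess[2]+dr])+np.array([[0,0,0],[12,0,0],[0,12,0],[0,0,6.]]))) for dx in(-15,0,15) for dy in(0,) for dr in(-6,6)),key=lambda o:o.fun)
  File "tray.py", line 29, in <genexpr>
    best=min((minimize(cost,np.array([guess[0]+dx,guess[1]+dy,guess[2]+dr]),method="Nelder-Mead",options=dict(initial_simplex=np.array([guess[0]+dx,guess[1]+dy,guess[2]+dr])+np.array([[0,0,0],[12,0,0],[0,12,0],[0,0,6.]]))) for dx in(-15,0,15) for dy in(0,) for dr in(-6,6)),key=lambda o:o.fun)
              ~~~~~~~~^^^^^^^^^^^^^^^^^^^^^^^^^^^^^^^^^^^^^^^^^^^^^^^^^^^^^^^^^^^^^^^^^^^^^^^^^^^^^^^^^^^^^^^^^^^^^^^^^^^^^^^^^^^^^^^^^^^^^^^^^^^^^^^^^^^^^^^^^^^^^^^^^^^^^^^^^^^^^^^^^^^^^^^^^^^^^^^^^^^^^^^^^^^^^^^^^^^^^^^^
  File "tray.py", line 27, in cost
    b=np.zeros(m.shape,np.uint8); cv2.fillConvexPoly(b,np.round(hull((v[0],v[1],np.radians(v[2])))*16).astype(int),1,shift=4)
                                                                ~~~~^^^^^^^^^^^^^^^^^^^^^^^^^^^^^^
  File "tray.py", line 12, in hull
    for x,y in((110,80),(-110,80),(-110,-80),(110,-80)): pts.append(proj(cam,(v[0]+c*x-s*y,v[1]+s*x+c*y,z)))
                                                                    ~~~~^^^^^^^^^^^^^^^^^^^^^^^^^^^^^^^^^^^
  File "h.py", line 17, in proj
    K,T,k=camT(c); q=np.linalg.inv(T)@np.r_[P,1]; q=K@np.array([q[0],-q[1],-q[2]]); return q[:2]/q[2]
          ~~~~^^^
  File "h.py", line 8, in camT
    s=env.sense(); T=np.eye(4); T[:3,:3]=R.from_rotvec(s["tool_rot"]).as_matrix(); T[:3,3]=s["tool_pos"]
ValueError: time passes only in moves, steps and waits
```

```bash
sed -i 's/A=hull(guess)/A=hull((guess[0],guess[1],np.radians(guess[2])))/' tray.py
cat >> h.py <<'E'
_c={}; _camT=camT
def camT(c):
    if c not in _c: _c[c]=_camT(c)
    return _c[c]
E
cat > look.py <<'E'
import sys
from tray import *
st()
fit_tray("wrist",(465,14,2),rmax=215);fit_tray("top",(465,14,2))
E
python3 look.py; python3 -c "
from h import *
cv2.imwrite('pics/w9.png',read_camera('wrist')[:,:,::-1])"
```

```text
t 25.9 [511.8 -26.  228. ] yaw 82.2 z [ 0.  0. -1.] F [-0.3 -0.  -0.7] op 33.9 q [-0.3 -0.   1.8  0.1  1.4 -0.2]
wrist tray [451.5  12.    2.4] cost 1228.0 area 34387
top tray [511.1  14.5  -1. ] cost 3169.0 area 203
```

View pics/w9.png

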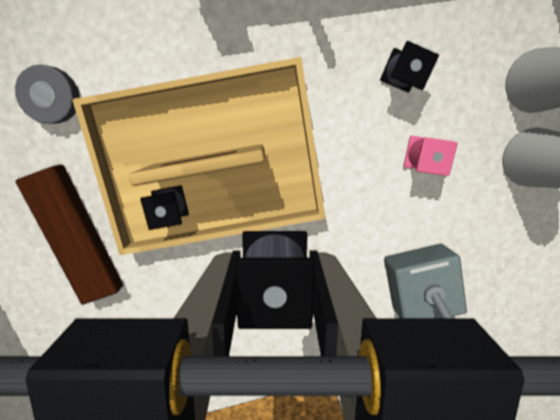

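The tray has been knocked about 18 mm towards -x. It now sits at about (452,13), yaw 2.4°, with the first spool still standing in it at (161,211). I place the second spool relative to the new pose.

```bash
python3 - <<'E'
from h import *
print(atz("wrist",161,211,46)); go((503,-23,120),92); go((503,-23,22),92)
E
```

```text
[404.6 -27.2  46. ]
go [-2.7, -12.2, 107.8] [0.031, -0.039, -0.17] rows 2.6
go [-6.7, -14.9, 205.7] [0.031, -0.039, -0.17] rows 4.9
```

move_arm:
  rows:
    - [0,-11,20,0.031,-0.039,-0.17,255]
    - [-1,-11,60,0.031,-0.039,-0.17,255]
    - [-2.7,-12,108,0.031,-0.039,-0.17,255]
    - [-4,-13,140,0.031,-0.039,-0.17,255]
    - [-5,-14,170,0.031,-0.039,-0.17,255]
    - [-6,-14.5,190,0.031,-0.039,-0.17,255]
    - [-6.7,-15,205,0.031,-0.039,-0.17,255]
    - [-6.7,-15,205,0.031,-0.039,-0.17,255]
    - [-6.7,-15,205,0.031,-0.039,-0.17,255]
    - [-6.7,-15,205,0.031,-0.039,-0.17,255]

```text
t: 26.88
tool_pos: [503.1, -23.1, 23.1]
tool_rot: [2.183, 2.259, 0.0]
contact_force: [-0.5, -0.7, -0.7]
opening: 33.9
```

move_arm:
  rows:
    - [0,0,0,0,0,0,120]
    - [0,0,0,0,0,0,120]
    - [0,0,0,0,0,0,120]
    - [0,0,0,0,0,0,120]
    - [0,0,-25,0,0,0,120]
    - [0,0,-60,0,0,0,120]
    - [0,0,-100,0,0,0,60]
    - [0,0,-140,0,0,0,0]
    - [0,0,-180,0,0,0,0]
    - [0,0,-208,0,0,0,0]

```text
t: 27.72
tool_pos: [504.1, -23.4, 235.5]
tool_rot: [2.18, 2.256, 0.004]
contact_force: [0.7, -0.4, 0.5]
opening: 73.4
```

```bash
python3 - <<'E'
from h import *
st();p=np.load("chute.npy"); P=chute_pt(p,17.5,0,120);go(P+[0,0,50],0,tilt_ori(p[2],-1))
E
```

```text
t 27.7 [504.1 -23.4 235.5] yaw 92.0 z [ 0. -0. -1.] F [ 0.7 -0.4  0.5] op 73.4 q [-0.3 -0.1  1.8  0.   1.4 -0.3]
go [210.9, -41.3, 31.2] [-0.22, 0.297, 1.28] rows 10.7
```

move_arm:
  rows:
    - [211,-41,31,-0.22,0.297,1.28,0]
    - [211,-41,31,-0.22,0.297,1.28,0]
    - [211,-41,31,-0.22,0.297,1.28,0]
    - [211,-41,31,-0.22,0.297,1.28,0]
    - [211,-41,31,-0.22,0.297,1.28,0]
    - [211,-41,31,-0.22,0.297,1.28,0]
    - [211,-41,31,-0.22,0.297,1.28,0]
    - [211,-41,31,-0.22,0.297,1.28,0]
    - [211,-41,31,-0.22,0.297,1.28,0]
    - [211,-41,31,-0.22,0.297,1.28,0]

```text
t: 28.55
tool_pos: [455.9, 186.1, 204.1]
tool_rot: [-2.988, -0.611, -0.499]
contact_force: [-0.7, -0.2, -0.5]
opening: 92.1
```

```bash
python3 - <<'E'
from h import *
st();p=np.load("chute.npy"); go(chute_pt(p,17.5,0,120),0,tilt_ori(p[2],-1)); go(chute_pt(p,17.5,0,13),0,tilt_ori(p[2],-1))
E
```

```text
t 28.6 [455.9 186.1 204.1] yaw 23.3 z [ 0.3  0.1 -0.9] F [-0.7 -0.2 -0.5] op 92.1 q [ 0.1 -0.3  2.1  0.1  1.1  1.2]
go [-16.4, -0.6, 47.6] [-0.016, 0.02, 0.089] rows 1.2
go [-14.3, 1.2, 154.6] [-0.016, 0.02, 0.089] rows 3.7
```

move_arm:
  rows:
    - [-16.4,-0.6,30,-0.016,0.02,0.089,0]
    - [-16.4,-0.6,47.5,-0.016,0.02,0.089,0]
    - [-16,0,80,-0.016,0.02,0.089,0]
    - [-15.5,0.5,115,-0.016,0.02,0.089,0]
    - [-15.3,1,140,-0.016,0.02,0.089,0]
    - [-15.3,1.2,154,-0.016,0.02,0.089,0]
    - [-15.3,1.2,154,-0.016,0.02,0.089,0]
    - [-15.3,1.2,154,-0.016,0.02,0.089,255]
    - [-15.3,1.2,154,-0.016,0.02,0.089,255]
    - [-15.3,1.2,154,-0.016,0.02,0.089,255]

```text
t: 29.38
tool_pos: [490.5, 196.9, 55.2]
tool_rot: [-3.004, -0.473, -0.534]
contact_force: [0.4, -0.0, 0.3]
opening: 74.1
```

move_arm:
  rows:
    - [0,0,0,0,0,0,255]
    - [0,0,0,0,0,0,255]
    - [0,0,0,0,0,0,255]
    - [0,0,0,0,0,0,255]
    - [0,0,0,0,0,0,255]
    - [0,0,0,0,0,0,255]
    - [0,0,-12,0,0,0,255]
    - [0,0,-30,0,0,0,255]
    - [0,0,-60,0,0,0,255]
    - [0,0,-100,0,0,0,255]

```text
t: 30.22
tool_pos: [455.4, 186.0, 147.3]
tool_rot: [-3.006, -0.472, -0.524]
contact_force: [1.2, 1.3, -0.4]
opening: 33.8
```

```bash
python3 - <<'E'
from h import *
st(); go((500,0,230),92)
E
```

```text
t 30.2 [455.4 186.  147.3] yaw 17.9 z [ 0.3  0.1 -0.9] F [ 1.2  1.3 -0.4] op 33.8 q [ 0.1 -0.3  2.2  0.1  0.9  1.3]
go [14.3, 190.6, -82.9] [0.223, -0.296, -1.28] rows 10.7
```

move_arm:
  rows:
    - [10,219,-80,0.223,-0.296,-1.28,255]
    - [10,219,-80,0.223,-0.296,-1.28,255]
    - [10,219,-80,0.223,-0.296,-1.28,255]
    - [10,219,-80,0.223,-0.296,-1.28,255]
    - [10,219,-80,0.223,-0.296,-1.28,255]
    - [10,219,-80,0.223,-0.296,-1.28,255]
    - [10,219,-80,0.223,-0.296,-1.28,255]
    - [10,219,-80,0.223,-0.296,-1.28,255]
    - [10,219,-80,0.223,-0.296,-1.28,255]
    - [10,219,-80,0.223,-0.296,-1.28,255]

```text
t: 31.05
tool_pos: [505.9, -28.8, 225.6]
tool_rot: [-2.36, -2.06, -0.076]
contact_force: [0.3, -0.3, -0.3]
opening: 33.6
```

```bash
python3 - <<'E'
from tray import *
st(); v,m=fit_tray("wrist",(452,13,2.4),rmax=215)
for d in finder.pinpoint("spool0_mid","wrist")[:5]: r,c=d["pixel"]; print(c,r,d["score"],atz("wrist",c,r,26))
a=np.radians(v[2]); P=np.array([v[0]+40*-np.sin(a)-50*np.cos(a),v[1]+3+40*np.cos(a)-50*np.sin(a)]); print(P); go((*P,120),v[2]+90);go((*P,22),v[2]+90)
E
```

```text
t 31.1 [505.9 -28.8 225.6] yaw 82.2 z [ 0.  0. -1.] F [ 0.3 -0.3 -0.3] op 33.6 q [-0.3 -0.1  1.8  0.1  1.4 -0.2]
wrist tray [451.3  12.3   2.7] cost 2646.0 area 33772
414.0 62.8 0.74 [657.8  76.1  26. ]
170.9 204.1 0.6 [404.4 -27.8  26. ]
[399.5  53. ]
go [60.5, -119.5, 105.0] [0.031, -0.04, -0.186] rows 4.1
go [56.3, -122.1, 202.8] [0.031, -0.04, -0.186] rows 5.8
```

move_arm:
  rows:
    - [60,-118,0,0.031,-0.04,-0.186,255]
    - [60,-118,0,0.031,-0.04,-0.186,255]
    - [60,-118,0,0.031,-0.04,-0.186,255]
    - [60,-119,40,0.031,-0.04,-0.186,255]
    - [60,-119,90,0.031,-0.04,-0.186,255]
    - [59,-120,130,0.031,-0.04,-0.186,255]
    - [58,-121,165,0.031,-0.04,-0.186,255]
    - [57,-122,190,0.031,-0.04,-0.186,255]
    - [56.3,-122,202,0.031,-0.04,-0.186,255]
    - [56.3,-122,202,0.031,-0.04,-0.186,255]

```text
t: 31.98
tool_pos: [396.9, 53.4, 20.3]
tool_rot: [-2.169, -2.265, 0.004]
contact_force: [-0.5, -0.1, -1.0]
opening: 33.9
```

```bash
python3 - <<'E'
from h import *
st(); go((399.5,53,230),92);go((399.5,53,22),92)
E
```

```text
t 32.0 [396.9  53.4  20.3] yaw 92.5 z [-0.  0. -1.] F [-0.5 -0.1 -1. ] op 33.9 q [-0.2 -0.   2.2  0.   1.  -0.2]
go [-0.0, 1.4, -209.7] [-0.006, -0.002, 0.008] rows 5.0
go [-0.5, 2.6, -1.7] [-0.006, -0.002, 0.008] rows 0.1
```

move_arm:
  rows:
    - [0,0,0,0,0,0,120]
    - [0,0,0,0,0,0,120]
    - [0,0,0,0,0,0,120]
    - [0,0,0,0,0,0,120]
    - [0,0,-25,0,0,0,120]
    - [0,0,-60,0,0,0,120]
    - [0,0,-100,0,0,0,60]
    - [0,0,-140,0,0,0,0]
    - [0,0,-180,0,0,0,0]
    - [0,0,-208,0,0,0,0]

```text
t: 32.82
tool_pos: [399.3, 52.9, 232.8]
tool_rot: [-2.173, -2.268, -0.002]
contact_force: [1.0, -0.2, 0.1]
opening: 73.2
```

move_arm:
  rows:
    - [0,265,30,0,0,0,0]
    - [0,265,30,0,0,0,0]
    - [0,265,30,0,0,0,0]
    - [0,265,30,0,0,0,0]
    - [0,265,30,0,0,0,0]
    - [0,265,30,0,0,0,0]
    - [0,265,30,0,0,0,0]
    - [0,265,30,0,0,0,0]
    - [0,265,30,0,0,0,0]
    - [0,265,30,0,0,0,0]

```text
t: 33.65
tool_pos: [663.2, 64.2, 203.4]
tool_rot: [-2.173, -2.268, -0.002]
contact_force: [0.8, -0.1, 0.2]
opening: 91.8
```

```bash
python3 - <<'E'
from h import *
st(); im=save("wrist","w10",(60,0,460,260),2)
for d in finder.pinpoint("spool3_mid","wrist")[:4]: r,c=d["pixel"]; print(c,r,d["score"],atz("wrist",c,r,20))
E
```

```text
t 33.6 [663.2  64.2 203.4] yaw 92.4 z [ 0.  0. -1.] F [ 0.8 -0.1  0.2] op 91.8 q [-0.1  0.4  1.3  0.   1.4 -0.1]
273.4 174.9 0.96 [661.3  76.   20. ]
287.4 263.1 0.64 [679.6 -15.7  20. ]
```

View pics/w10.png

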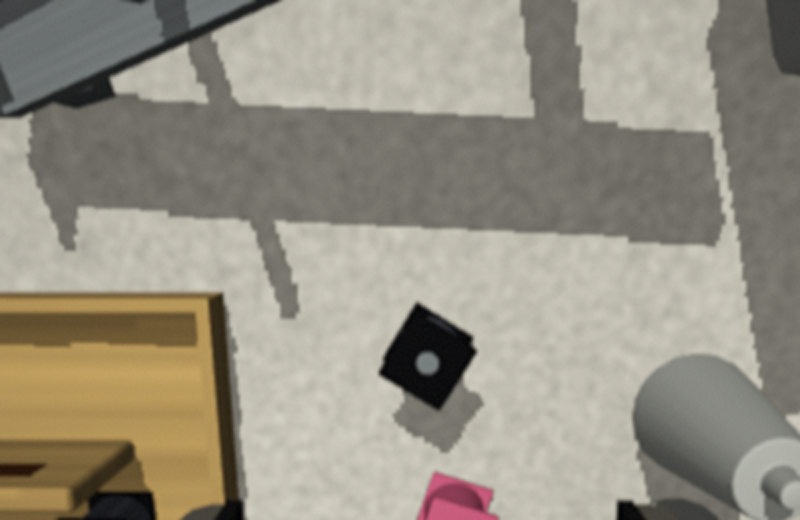

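The crop shows the black stray spool at (427,355), the pink look-alike at (460,500) and a cone at (700,430). The black one matches the description. Its sides lie at yaw of about -30°/60°.

```bash
python3 - <<'E'
from h import *
st()
P=atz("wrist",273.5,181.5,40); print(P)
q=[atz("wrist",60+x/2,y/2,40) for x,y in((381,372),(439,409),(476,352))]
for i in(0,1): d=q[i+1]-q[i]; print(np.degrees(np.arctan2(d[1],d[0])),np.linalg.norm(d))
print((q[0]+q[2])/2)
go((P[0],P[1],120),150);go((P[0],P[1],13),150)
E
```

```text
t 33.8 [663.1  64.3 203.9] yaw 92.4 z [ 0.  0. -1.] F [0.8 0.2 0.1] op 92.0 q [-0.1  0.4  1.3  0.   1.4 -0.1]
[661.5  73.7  40. ]
-31.015527344021365 31.941372139520595
60.53100930514717 31.670097188456474
[662.1  74.2  40. ]
go [9.4, -1.3, 83.9] [0.001, -0.001, -1.005] rows 8.0
go [9.3, -1.4, 190.9] [0.001, -0.001, -1.005] rows 8.0
```

move_arm:
  rows:
    - [10,-1,60,0,0,-1.005,0]
    - [10,-1,60,0,0,-1.005,0]
    - [10,-1,60,0,0,-1.005,0]
    - [10,-1,60,0,0,-1.005,0]
    - [10,-1,60,0,0,-1.005,0]
    - [10,-1,60,0,0,-1.005,0]
    - [10,-1,60,0,0,-1.005,0]
    - [10,-1,60,0,0,-1.005,0]
    - [10,-1,60,0,0,-1.005,0]
    - [10,-1,60,0,0,-1.005,0]

```text
t: 34.58
tool_pos: [661.3, 74.3, 144.7]
tool_rot: [0.817, 3.032, 0.002]
contact_force: [-0.0, -0.9, 0.2]
opening: 91.9
```

```bash
python3 - <<'E'
from h import *
camT("wrist"); st(); save("wrist","w11",None,1)
for d in finder.pinpoint("spool3_mid","wrist")[:4]: r,c=d["pixel"]; print(c,r,d["score"],atz("wrist",c,r,20))
print(proj("wrist",(662,74,20)))
go((661.8,74,13),150)
E
```

```text
t 34.6 [661.3  74.3 144.7] yaw 149.8 z [ 0.  0. -1.] F [-0.  -0.9  0.2] op 91.9 q [-0.1  0.4  1.4  0.   1.3 -1.1]
275.0 203.1 0.67 [661.4  74.4  20. ]
198.3 274.2 0.64 [683.3 -15.3  20. ]
[274.9 204. ]
go [-0.3, -0.3, 131.4] [0.002, 0.001, -0.003] rows 3.2
```

Two wrist views agree on the stray spool at (661.5,74).

move_arm:
  rows:
    - [0,0,40,0,0,0,0]
    - [0,0,80,0,0,0,0]
    - [0,0,112,0,0,0,0]
    - [0,0,131,0,0,0,0]
    - [0,0,131,0,0,0,0]
    - [0,0,131,0,0,0,255]
    - [0,0,131,0,0,0,255]
    - [0,0,131,0,0,0,255]
    - [0,0,131,0,0,0,255]
    - [0,0,131,0,0,0,255]

```text
t: 35.52
tool_pos: [662.9, 74.4, 15.2]
tool_rot: [0.816, 3.03, 0.003]
contact_force: [0.5, 0.2, -0.3]
opening: 60.9
```

move_arm:
  rows:
    - [0,0,0,0,0,0,255]
    - [0,0,0,0,0,0,255]
    - [0,0,0,0,0,0,255]
    - [0,0,0,0,0,0,255]
    - [0,0,0,0,0,0,255]
    - [0,0,-15,0,0,0,255]
    - [0,0,-50,0,0,0,255]
    - [0,0,-90,0,0,0,255]
    - [0,0,-130,0,0,0,255]
    - [0,0,-170,0,0,0,255]

```text
t: 36.35
tool_pos: [661.7, 74.3, 188.0]
tool_rot: [0.816, 3.029, 0.003]
contact_force: [0.4, -0.5, -0.4]
opening: 33.6
```

```bash
python3 - <<'E'
from h import *
st(); go((500,-27,230),92)
E
```

```text
t 36.4 [661.7  74.3 188. ] yaw 149.8 z [ 0.  0. -1.] F [ 0.4 -0.5 -0.4] op 33.6 q [-0.1  0.4  1.4  0.   1.4 -1.1]
go [88.8, -168.7, -42.8] [0.005, 0.002, 1.01] rows 8.1
```

move_arm:
  rows:
    - [89,-169,-43,0.005,0.002,1.01,255]
    - [89,-169,-43,0.005,0.002,1.01,255]
    - [89,-169,-43,0.005,0.002,1.01,255]
    - [89,-169,-43,0.005,0.002,1.01,255]
    - [89,-169,-43,0.005,0.002,1.01,255]
    - [89,-169,-43,0.005,0.002,1.01,255]
    - [89,-169,-43,0.005,0.002,1.01,255]
    - [89,-169,-43,0.005,0.002,1.01,255]
    - [89,-169,-43,0.005,0.002,1.01,255]
    - [89,-169,-43,0.005,0.002,1.01,255]

```text
t: 37.18
tool_pos: [499.6, -27.2, 230.9]
tool_rot: [2.18, 2.262, 0.0]
contact_force: [-0.5, -0.7, -0.3]
opening: 33.7
```

```bash
python3 - <<'E'
from tray import *
camT("wrist"); st(); v,m=fit_tray("wrist",(452,13,2.4),rmax=215)
a=np.radians(v[2]); P=np.array([v[0]+40*-np.sin(a)+50*np.cos(a),v[1]+2+40*np.cos(a)+50*np.sin(a)]); print(P); go((*P,120),v[2]+90);go((*P,22),v[2]+90)
for d in finder.pinpoint("spool0_mid","wrist")[:5]: r,c=d["pixel"]; print(c,r,d["score"],atz("wrist",c,r,26))
E
```

```text
t 37.2 [499.6 -27.2 230.9] yaw 92.1 z [ 0. -0. -1.] F [-0.5 -0.7 -0.3] op 33.7 q [-0.3 -0.1  1.8 -0.   1.4 -0.3]
wrist tray [452.1  12.1   2.4] cost 4641.0 area 32155
[500.4  56.2]
go [83.2, 3.9, 110.7] [-0.0, -0.0, -0.004] rows 3.3
go [83.2, 3.9, 208.7] [-0.0, -0.0, -0.004] rows 5.4
181.2 177.3 0.64 [403.7 -25.7  26. ]
```

move_arm:
  rows:
    - [83,4,0,0,0,0,255]
    - [83,4,20,0,0,0,255]
    - [83,4,60,0,0,0,255]
    - [83,4,100,0,0,0,255]
    - [83,4,140,0,0,0,255]
    - [83,4,170,0,0,0,255]
    - [83,4,195,0,0,0,255]
    - [83,4,207,0,0,0,255]
    - [83,4,207,0,0,0,255]
    - [83,4,207,0,0,0,255]

```text
t: 38.12
tool_pos: [500.1, 56.2, 22.9]
tool_rot: [-2.176, -2.264, 0.002]
contact_force: [-0.3, -0.8, -0.6]
opening: 34.6
```

move_arm:
  rows:
    - [0,0,0,0,0,0,120]
    - [0,0,0,0,0,0,120]
    - [0,0,0,0,0,0,120]
    - [0,0,0,0,0,0,120]
    - [0,0,-25,0,0,0,120]
    - [0,0,-60,0,0,0,120]
    - [0,0,-100,0,0,0,60]
    - [0,0,-140,0,0,0,0]
    - [0,0,-180,0,0,0,0]
    - [0,0,-208,0,0,0,0]

```text
t: 38.95
tool_pos: [501.6, 56.1, 235.5]
tool_rot: [2.175, 2.263, 0.003]
contact_force: [-0.4, 0.1, -0.5]
opening: 73.5
```

```bash
python3 - <<'E'
from h import *
st(); go((455,-60,260),92)
E
```

```text
t 39.0 [501.6  56.1 235.5] yaw 92.3 z [ 0. -0. -1.] F [-0.4  0.1 -0.5] op 73.5 q [-0.1 -0.   1.8  0.   1.4 -0.2]
go [-114.1, -51.1, -24.6] [0.004, 0.001, 0.005] rows 3.1
```

move_arm:
  rows:
    - [-114,-51,-25,0,0,0,0]
    - [-114,-51,-25,0,0,0,0]
    - [-114,-51,-25,0,0,0,0]
    - [-114,-51,-25,0,0,0,0]
    - [-114,-51,-25,0,0,0,0]
    - [-114,-51,-25,0,0,0,0]
    - [-114,-51,-25,0,0,0,0]
    - [-114,-51,-25,0,0,0,0]
    - [-114,-51,-25,0,0,0,0]
    - [-114,-51,-25,0,0,0,0]

```text
t: 39.78
tool_pos: [455.1, -59.0, 260.0]
tool_rot: [2.174, 2.266, 0.003]
contact_force: [0.7, -0.7, -0.6]
opening: 91.5
```

```bash
python3 - <<'E'
from h import *
camT("wrist"); st(); save("wrist","w12",None,1.2); go((455,-430,290),92); s=_c["wrist"][1]; np.save("T12.npy",s)
E
```

```text
t 39.8 [455.1 -59.  260. ] yaw 92.4 z [ 0. -0. -1.] F [ 0.7 -0.7 -0.6] op 91.5 q [-0.4 -0.2  1.9  0.   1.5 -0.4]
go [-370.5, -15.3, -29.9] [0.003, 0.0, 0.006] rows 8.9Traceback (most recent call last):
  File "<stdin>", line 2, in <module>
NameError: name '_c' is not defined
```

View pics/w12.png

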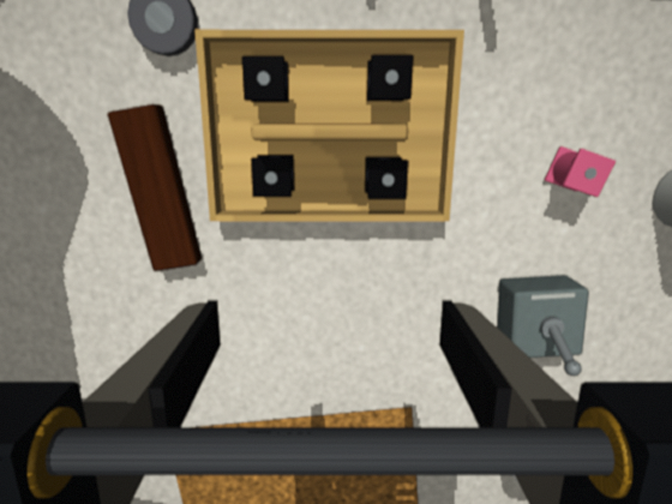

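All four good spools stand upright in the tray, two on each side of the handle. The rim corners are at (196,31), (463,31), (449,220) and (210,220), and the handle top runs (252,132)-(408,131). Next I measure the mat.

```bash
python3 - <<'E'
from h import *
st()
q=np.array([atz("wrist",x/1.2,y/1.2,28) for x,y in((196,31),(463,31),(449,220),(210,220))]);print(q.mean(0))
h=[atz("wrist",x/1.2,y/1.2,78) for x,y in((252,132),(408,131))]; print((h[0]+h[1])/2)
for d in(q[1]-q[0],q[2]-q[3],h[1]-h[0]): print(np.degrees(np.arctan2(d[1],d[0])),np.linalg.norm(d))
go((440,-480,320),92)
E
```

```text
t 39.8 [455.1 -59.2 260.1] yaw 92.4 z [ 0. -0. -1.] F [-0.3 -0.5 -0.8] op 91.7 q [-0.4 -0.2  1.9  0.   1.5 -0.4]
[452.6  12.4  28. ]
[452.7  13.1  78. ]
2.383210398880305 218.35181070916556
2.307701650341075 219.38082402764172
2.6997064822465604 118.60755814877085
go [-419.9, -32.3, -59.9] [0.003, 0.0, 0.006] rows 10.2
```

Handle at (452.7,12.8), yaw 2.4°.

move_arm:
  rows:
    - [-415,-32,-60,0,0,0,0]
    - [-415,-32,-60,0,0,0,0]
    - [-415,-32,-60,0,0,0,0]
    - [-415,-32,-60,0,0,0,0]
    - [-415,-32,-60,0,0,0,0]
    - [-415,-32,-60,0,0,0,0]
    - [-415,-32,-60,0,0,0,0]
    - [-415,-32,-60,0,0,0,0]
    - [-415,-32,-60,0,0,0,0]
    - [-415,-32,-60,0,0,0,0]

```text
t: 40.67
tool_pos: [440.0, -473.8, 319.5]
tool_rot: [2.174, 2.266, 0.003]
contact_force: [0.1, -0.4, 1.1]
opening: 91.9
```

```bash
cat > mat.py <<'E'
from h import *
from scipy.optimize import minimize
def fit_mat(cam,g,rmax=None):
    read_camera(cam); camT(cam); im=read_camera(cam); hsv=cv2.cvtColor(im,cv2.COLOR_RGB2HSV)
    m=((hsv[...,0]>8)&(hsv[...,0]<25)&(hsv[...,1]>100)&(hsv[...,2]>25)).astype(np.uint8)
    m=cv2.morphologyEx(cv2.morphologyEx(m,cv2.MORPH_CLOSE,np.ones((7,7))),cv2.MORPH_OPEN,np.ones((7,7)))
    n,lab,s,_=cv2.connectedComponentsWithStats(m); k=1+np.argmax(s[1:,4]); m=(lab==k).astype(np.uint8)
    def hull(v):
        a=np.radians(v[2]);c,s=np.cos(a),np.sin(a); return np.array([proj(cam,(v[0]+c*x-s*y,v[1]+s*x+c*y,4)) for x,y in((140,110),(-140,110),(-140,-110),(140,-110))])
    w=np.ones(m.shape,bool)
    if rmax: w[rmax:]=0
    def cost(v):
        b=np.zeros(m.shape,np.uint8); cv2.fillConvexPoly(b,np.round(hull(v)*16).astype(int),1,shift=4); return float(((b!=m)&w).sum())
    o=min((minimize(cost,g,method="Nelder-Mead",options=dict(initial_simplex=np.array(g)+np.array([[0,0,0],[d,0,0],[0,d,0],[0,0,5.]]))) for d in(10,-10,5)),key=lambda o:o.fun)
    print(cam,"mat",o.x,o.fun,(m.astype(bool)&w).sum()); v=im[:,:,::-1].copy(); cv2.polylines(v,[hull(o.x).astype(int)],True,(0,0,255),1); return o.x,v,m
E
python3 - <<'E'
from mat import *
st(); g=(431,-409,8)
x,v,m=fit_mat("wrist",g,rmax=230); cv2.imwrite("pics/mat.png",v); x,v2,m2=fit_mat("top",g)
print(finder.pinpoint("mat_top","wrist")[:1],proj("wrist",(x[0],x[1],4)))
r,c=finder.pinpoint("mat_top","wrist")[0]["pixel"]; print(atz("wrist",c,r,4))
E
```

```text
t 40.7 [ 440.  -473.8  319.5] yaw 92.4 z [ 0.  0. -1.] F [ 0.1 -0.4  1.1] op 91.9 q [-1.   0.3  1.2  0.   1.6 -1.1]
wrist mat [ 434.  -407.8    9.3] 1020.0 40472
top mat [ 436.4 -409.7   10.4] 678.0 5197
[{'pixel': [108.5, 274.4], 'score': 0.79}] [275.2 107.3]
[ 435.5 -411.3    4. ]
```

View pics/mat.png

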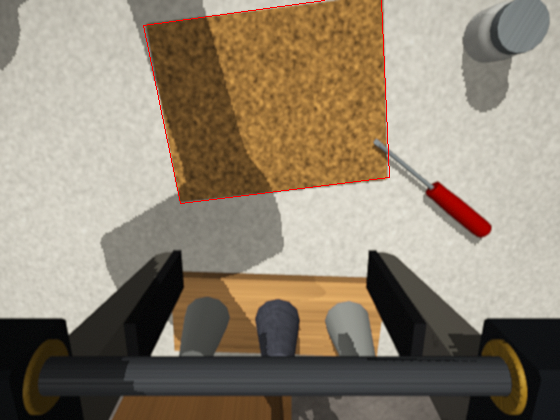

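The red outline fits the mat's visible edges at (145,25), (180,203), (389,178) and (381,0). A screwdriver tip lies on its edge at (375,142), outside the tray's final footprint.

```bash
python3 - <<'E'
from h import *
for p in((375,142),(430,185),(490,228)): print("sd",atz("wrist",*p,5))
s=env.sense()
# bar corners from w12 with that pose
T=np.eye(4);T[:3,:3]=ori(92.4).as_matrix();T[:3,3]=(455.1,-59.1,260.05);k=get_calibration("wrist");
globals()['_c']={}
import h; h._c["wrist"]=(np.array(k["camera_matrix"]),T@np.array(k["hand_eye"]),k)
for p in((109,113),(160,104),(200,262),(153,270)): print("bar",h.atz("wrist",p[0]/1.2,p[1]/1.2,15))
go((452.7,12.8,150),2.4); go((452.7,-230,250),40)
E
```

```text
sd [ 569.2 -436.     5. ]
sd [ 649.1 -489.3    5. ]
sd [ 741.5 -546.     5. ]
bar [255.9  19.4  15. ]
bar [301.6  28.9  15. ]
bar [ 330.9 -116.    15. ]
bar [ 284.6 -126.2   15. ]
go [482.5, 32.0, 169.9] [0.002, -0.003, 1.571] rows 12.6
go [240.0, 22.0, 69.7] [0.003, -0.002, 0.915] rows 7.3
```

move_arm:
  rows:
    - [470,32,100,0,0,1.571,0]
    - [470,32,100,0,0,1.571,0]
    - [470,32,100,0,0,1.571,0]
    - [470,32,100,0,0,1.571,0]
    - [470,32,100,0,0,1.571,0]
    - [470,32,100,0,0,1.571,0]
    - [470,32,100,0,0,1.571,0]
    - [470,32,100,0,0,1.571,0]
    - [470,32,100,0,0,1.571,0]
    - [470,32,100,0,0,1.571,0]

```text
t: 41.8
tool_pos: [450.4, -75.6, 236.6]
tool_rot: [3.077, 0.629, 0.007]
contact_force: [0.2, 0.2, 0.3]
opening: 91.6
```

```bash
python3 - <<'E'
from h import *
st(); go((452.7,12.8,170),2.4)
E
```

```text
t 41.8 [450.4 -75.6 236.6] yaw 23.1 z [ 0.  0. -1.] F [0.2 0.2 0.3] op 91.6 q [-0.4 -0.2  1.9  0.   1.4  0.7]
go [36.6, -80.5, 66.7] [0.001, -0.004, 0.362] rows 2.9
```

move_arm:
  rows:
    - [36.6,-80.5,66,0,-0.004,0.362,90]
    - [36.6,-80.5,66,0,-0.004,0.362,90]
    - [36.6,-80.5,66,0,-0.004,0.362,90]
    - [36.6,-80.5,66,0,-0.004,0.362,90]
    - [36.6,-80.5,66,0,-0.004,0.362,90]
    - [36.6,-80.5,66,0,-0.004,0.362,90]
    - [36.6,-80.5,66,0,-0.004,0.362,90]
    - [36.6,-80.5,66,0,-0.004,0.362,90]
    - [36.6,-80.5,66,0,-0.004,0.362,90]
    - [36.6,-80.5,66,0,-0.004,0.362,90]

```text
t: 42.63
tool_pos: [453.1, 12.0, 171.3]
tool_rot: [3.14, 0.064, 0.002]
contact_force: [-0.0, -0.2, 0.2]
opening: 59.9
```

```bash
python3 - <<'E'
from h import *
camT("wrist");st(); im=read_camera("wrist"); go((452.7,12.8,44),2.4)
print("pred handle centre",proj("wrist",(452.7,12.8,78)))
for d in finder.pinpoint("tray_handle","wrist")[:2]: r,c=d["pixel"]; print(c,r,d["score"],atz("wrist",c,r,66))
# wood-coloured plate top: brightness profile across tool y (columns) at predicted row
r=int(proj("wrist",(452.7,12.8,78))[1]); hs=cv2.cvtColor(im,cv2.COLOR_RGB2HSV)
g=im[:,:,0].astype(int); print(r,g[r-40:r-34].mean(0)[250:300].astype(int).tolist())
E
```

```text
t 42.6 [453.1  12.  171.3] yaw 2.3 z [ 0. -0. -1.] F [-0.  -0.2  0.2] op 59.9 q [-0.2 -0.1  2.  -0.   1.3  1.3]
go [-0.4, -0.8, 127.0] [0.001, -0.001, -0.001] rows 3.0
pred handle centre [273.  214.1]
274.9 208.9 0.94 [453.3  11.4  66. ]
214 [215, 213, 211, 212, 214, 216, 217, 218, 218, 218, 218, 219, 219, 213, 198, 194, 208, 217, 219, 216, 214, 210, 207, 203, 203, 202, 201, 192, 170, 141, 114, 107, 120, 127, 127, 126, 127, 128, 128, 128, 129, 131, 131, 132, 134, 135, 136, 136, 137, 137]
```

move_arm:
  rows:
    - [0,-1.2,40,0,0,0,90]
    - [0,-1.2,80,0,0,0,90]
    - [0,-1.2,110,0,0,0,90]
    - [0,-1.2,127,0,0,0,90]
    - [0,-1.2,127,0,0,0,90]
    - [0,-1.2,127,0,0,0,255]
    - [0,-1.2,127,0,0,0,255]
    - [0,-1.2,127,0,0,0,255]
    - [0,-1.2,127,0,0,0,255]
    - [0,-1.2,127,0,0,0,255]

```text
t: 43.57
tool_pos: [454.0, 13.2, 45.1]
tool_rot: [3.139, 0.064, 0.005]
contact_force: [0.6, -0.1, 0.1]
opening: 28.0
```

move_arm:
  rows:
    - [0,0,0,0,0,0,255]
    - [0,0,0,0,0,0,255]
    - [0,0,0,0,0,0,255]
    - [0,0,0,0,0,0,255]
    - [0,0,0,0,0,0,255]
    - [0,0,-3,0,0,0,255]
    - [0,0,-7,0,0,0,255]
    - [0,0,-12,0,0,0,255]
    - [0,0,-18,0,0,0,255]
    - [0,0,-25,0,0,0,255]

```text
t: 44.4
tool_pos: [453.3, 13.3, 70.2]
tool_rot: [3.14, 0.064, 0.003]
contact_force: [1.4, -0.2, -5.7]
opening: 11.9
```

```bash
python3 - <<'E'
from h import *
st(); go((475,-200,70),2.4);go((434.5,-408.5,70),9.3); print(env.sense()["wrist_torque"])
E
```

```text
t 44.4 [453.3  13.3  70.2] yaw 2.3 z [ 0. -0. -1.] F [ 1.4 -0.2 -5.7] op 11.9 q [-0.2  0.   2.1 -0.   1.1  1.3]
go [13.0, 214.0, 0.5] [0.001, -0.002, -0.001] rows 5.1
go [-36.0, 420.7, 0.6] [0.001, -0.002, -0.121] rows 10.1
[ 0.1 -0.   0. ]
```

move_arm:
  rows:
    - [4,2,0,0,0,0,255]
    - [8,7,0,0,0,0,255]
    - [12,15,0,0,0,0,255]
    - [16,26,0,0,0,0,255]
    - [20,40,0,0,0,0,255]
    - [20,55,0,0,0,0,255]
    - [20,70,0,0,0,0,255]
    - [20,85,0,0,0,0,255]
    - [20,98,0,0,0,0,255]
    - [20,106,0,0,0,0,255]

```text
t: 45.23
tool_pos: [477.8, -94.1, 70.1]
tool_rot: [3.139, 0.062, 0.003]
contact_force: [0.1, -1.0, -6.0]
opening: 11.9
```

move_arm:
  rows:
    - [0,6,0,0,0,0,255]
    - [0,16,0,0,0,0,255]
    - [0,30,0,0,0,0,255]
    - [0,45,0,0,0,0,255]
    - [0,60,0,0,0,0,255]
    - [0,75,0,0,0,0,255]
    - [0,90,0,0,0,0,255]
    - [0,103,0,0,0,0,255]
    - [0,112,0,0,0,0,255]
    - [0,116,0,0,0,0,255]

```text
t: 46.07
tool_pos: [482.5, -211.5, 70.4]
tool_rot: [3.139, 0.06, 0.003]
contact_force: [-0.4, 0.7, -6.3]
opening: 11.8
```

```bash
python3 - <<'E'
from h import *
st(); go((434.5,-408.5,70),9.3)
E
```

```text
t 46.1 [ 482.5 -211.5   70.4] yaw 2.2 z [ 0. -0. -1.] F [-0.4  0.7 -6.3] op 11.8 q [-0.6  0.2  1.9 -0.   1.1  0.9]
go [-55.5, 195.0, 0.7] [0.002, -0.002, -0.124] rows 4.9
```

move_arm:
  rows:
    - [-2,6,0,0,0,-0.004,255]
    - [-5,16,0,0,0,-0.01,255]
    - [-9,30,0,0,0,-0.02,255]
    - [-13,45,0,0,0,-0.03,255]
    - [-17,60,0,0,0,-0.04,255]
    - [-21,75,0,0,0,-0.05,255]
    - [-25,88,0,0,0,-0.06,255]
    - [-28,98,0,0,0,-0.065,255]
    - [-30,104,0,0,0,-0.07,255]
    - [-31,106,0,0,0,-0.07,255]

```text
t: 46.9
tool_pos: [455.2, -319.5, 70.6]
tool_rot: [3.135, 0.169, 0.003]
contact_force: [0.0, -0.3, -5.7]
opening: 12.2
```

```bash
python3 - <<'E'
from h import *
st(); go((434.5,-408.5,70),9.3)
E
```

```text
t 46.9 [ 455.2 -319.5   70.6] yaw 6.2 z [ 0. -0. -1.] F [ 0.  -0.3 -5.7] op 12.2 q [-0.8  0.3  1.8 -0.   1.1  0.6]
go [-30.2, 86.2, 0.7] [0.003, -0.002, -0.054] rows 2.2
```

move_arm:
  rows:
    - [-2,6,0,0,0,-0.004,255]
    - [-6,16,0,0,0,-0.01,255]
    - [-10,29,0,0,0,-0.018,255]
    - [-15,43,0,0,0,-0.027,255]
    - [-20,57,0,0,0,-0.036,255]
    - [-24,70,0,0,0,-0.044,255]
    - [-28,79,0,0,0,-0.05,255]
    - [-30,84,0,0,0,-0.054,255]
    - [-30.2,86.2,0,0,0,-0.054,255]
    - [-30.2,86.2,0,0,0,-0.054,255]

```text
t: 47.73
tool_pos: [434.4, -408.6, 70.6]
tool_rot: [3.129, 0.253, 0.003]
contact_force: [0.1, 0.2, -4.9]
opening: 11.7
```

```bash
python3 - <<'E'
from h import *
st(); go((434.5,-408.5,51),9.3)
E
```

```text
t 47.7 [ 434.4 -408.6   70.6] yaw 9.2 z [ 0. -0. -1.] F [ 0.1  0.2 -4.9] op 11.7 q [-1.   0.4  1.7  0.   1.1  0.5]
go [0.0, -0.1, 19.6] [0.002, -0.002, -0.001] rows 0.5
```

move_arm:
  rows:
    - [0,0,4,0,0,0,255]
    - [0,0,8,0,0,0,255]
    - [0,0,12,0,0,0,255]
    - [0,0,15,0,0,0,255]
    - [0,0,17,0,0,0,255]
    - [0,0,18.5,0,0,0,255]
    - [0,0,19.5,0,0,0,255]
    - [0,0,20.5,0,0,0,255]
    - [0,0,21,0,0,0,255]
    - [0,0,21,0,0,0,255]

```text
t: 48.57
tool_pos: [434.7, -408.8, 50.0]
tool_rot: [3.129, 0.253, 0.004]
contact_force: [-0.7, -0.5, -4.5]
opening: 11.7
```

```bash
python3 - <<'E'
from mat import *
camT("wrist"); st(); read_camera("wrist"); print(env.sense()["contact_force"])
E
```

```text
t 48.6 [ 434.7 -408.8   50. ] yaw 9.2 z [ 0. -0. -1.] F [-0.7 -0.5 -4.5] op 11.7 q [-1.   0.4  1.7  0.   1.1  0.5]
[-0.4  0.9 -3.9]
```

Not yet fully down; I lower it another 1–2 mm, release and rise.

move_arm:
  rows:
    - [0,0,0.5,0,0,0,255]
    - [0,0,1,0,0,0,255]
    - [0,0,1.4,0,0,0,255]
    - [0,0,1.8,0,0,0,255]
    - [0,0,2,0,0,0,255]
    - [0,0,2,0,0,0,255]
    - [0,0,2,0,0,0,255]
    - [0,0,2,0,0,0,255]
    - [0,0,2,0,0,0,255]
    - [0,0,2,0,0,0,255]

```text
t: 49.45
tool_pos: [434.7, -409.0, 49.7]
tool_rot: [3.129, 0.253, 0.003]
contact_force: [-3.9, 3.6, 8.4]
opening: 11.8
```

move_arm:
  rows:
    - [0,0,0,0,0,0,150]
    - [0,0,0,0,0,0,150]
    - [0,0,0,0,0,0,150]
    - [0,0,0,0,0,0,150]
    - [0,0,0,0,0,0,150]
    - [0,0,-30,0,0,0,150]
    - [0,0,-70,0,0,0,150]
    - [0,0,-110,0,0,0,150]
    - [0,0,-150,0,0,0,150]
    - [0,0,-190,0,0,0,150]

```text
t: 50.28
tool_pos: [434.1, -408.3, 241.5]
tool_rot: [3.129, 0.253, 0.003]
contact_force: [-0.3, -0.5, 0.5]
opening: 37.9
```

```bash
python3 - <<'E'
from h import *
st(); go((440,-500,320),92)
E
```

```text
t 50.3 [ 434.1 -408.3  241.5] yaw 9.3 z [ 0. -0. -1.] F [-0.3 -0.5  0.5] op 37.9 q [-1.   0.2  1.5  0.   1.4  0.5]
go [-8.8, 91.7, -78.3] [0.004, 0.0, -1.444] rows 11.6
```

move_arm:
  rows:
    - [-9,80,-78,0,0,-1.444,255]
    - [-9,80,-78,0,0,-1.444,255]
    - [-9,80,-78,0,0,-1.444,255]
    - [-9,80,-78,0,0,-1.444,255]
    - [-9,80,-78,0,0,-1.444,255]
    - [-9,80,-78,0,0,-1.444,255]
    - [-9,80,-78,0,0,-1.444,255]
    - [-9,80,-78,0,0,-1.444,255]
    - [-9,80,-78,0,0,-1.444,255]
    - [-9,80,-78,0,0,-1.444,255]

```text
t: 51.12
tool_pos: [437.9, -488.5, 319.4]
tool_rot: [2.382, 2.043, 0.0]
contact_force: [-0.2, -0.0, -0.4]
opening: 0.3
```

```bash
python3 - <<'E'
from tray import *
read_camera("wrist");read_camera("wrist"); camT("wrist"); st(); im=save("wrist","w13",None,1.2)
def box(L,W,z,v,col):
    a=np.radians(v[2]);c,s=np.cos(a),np.sin(a); P=np.array([proj("wrist",(v[0]+c*x-s*y,v[1]+s*x+c*y,z)) for x,y in((L,W),(-L,W),(-L,-W),(L,-W))]); cv2.polylines(o,[np.round(P*1.4).astype(int)],True,col,1)
o=cv2.resize(im,None,fx=1.4,fy=1.4)
box(110,80,32,(434.5,-408.5,9.3),(0,0,255)); box(140,110,4,(434,-407.8,9.3),(255,0,0))
cv2.imwrite("pics/w13.png",o)
go((666,-204,200),95)
E
```

```text
t 51.2 [ 437.9 -488.5  319.4] yaw 80.9 z [ 0. -0. -1.] F [-0.8  0.1 -0.1] op 0.4 q [-1.   0.3  1.2  0.   1.6 -0.9]
go [317.8, 178.8, 119.3] [0.002, 0.002, -0.25] rows 9.2
```

View pics/w13.png

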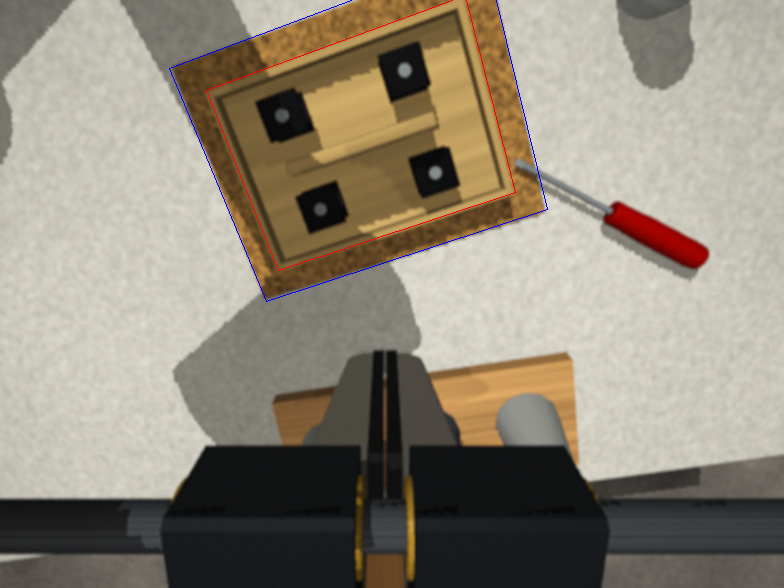

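The tray sits squarely in the middle of the mat: its red predicted outline matches the rim, with equal margins to the blue mat edge. All four spools are upright, with tops at (282,116), (404,71), (435,173) and (320,209). The switch comes last.

```bash
python3 - <<'E'
from h import *
go((667,-212,250),95);
E
```

```text
go [310.0, 181.2, 69.4] [0.002, 0.002, -0.25] rows 8.8
```

move_arm:
  rows:
    - [310,181,69,0,0,-0.25,255]
    - [310,181,69,0,0,-0.25,255]
    - [310,181,69,0,0,-0.25,255]
    - [310,181,69,0,0,-0.25,255]
    - [310,181,69,0,0,-0.25,255]
    - [310,181,69,0,0,-0.25,255]
    - [310,181,69,0,0,-0.25,255]
    - [310,181,69,0,0,-0.25,255]
    - [310,181,69,0,0,-0.25,255]
    - [310,181,69,0,0,-0.25,255]

```text
t: 52.1
tool_pos: [669.1, -205.8, 247.9]
tool_rot: [-2.119, -2.319, -0.002]
contact_force: [0.4, -0.1, -0.9]
opening: 0.3
```

```bash
python3 - <<'E'
from h import *
st();go((667,-212,79),95);
E
```

```text
t 52.1 [ 669.1 -205.8  247.9] yaw 95.2 z [ 0.  0. -1.] F [ 0.4 -0.1 -0.9] op 0.3 q [-0.5  0.5  1.1  0.   1.5 -0.6]
go [-6.2, -2.8, 168.9] [0.001, -0.001, 0.003] rows 4.1
```

move_arm:
  rows:
    - [-6,-3,0,0,0,0,255]
    - [-6,-3,20,0,0,0,255]
    - [-6,-3,60,0,0,0,255]
    - [-6,-3,100,0,0,0,255]
    - [-6,-3,140,0,0,0,255]
    - [-6,-3,169,0,0,0,255]
    - [-6,-3,169,0,0,0,255]
    - [-6,-3,169,0,0,0,255]
    - [-6,-3,169,0,0,0,255]
    - [-6,-3,169,0,0,0,255]

```text
t: 52.93
tool_pos: [668.8, -213.6, 83.0]
tool_rot: [2.116, 2.314, 0.005]
contact_force: [-0.2, 0.2, 0.7]
opening: 0.3
```

move_arm:
  rows:
    - [12,0,0,0,0,0,255]
    - [22,0,0,0,0,0,255]
    - [30,0,0,0,0,0,255]
    - [36,0,0,0,0,0,255]
    - [42,0,0,0,0,0,255]
    - [48,0,0,0,0,0,255]
    - [54,0,0,0,0,0,255]
    - [54,0,0,0,0,0,255]
    - [25,0,0,0,0,0,255]
    - [0,0,0,0,0,0,255]

```text
t: 53.77
tool_pos: [668.7, -213.0, 82.5]
tool_rot: [2.114, 2.317, 0.004]
contact_force: [-0.4, 0.2, 0.2]
opening: 0.7
```

move_arm:
  rows:
    - [0,0,-40,0,0,0,255]
    - [0,0,-80,0,0,0,255]
    - [0,0,-120,0,0,0,255]
    - [0,0,-172,0,0,0,255]
    - [60,-46,-172,0,0,0,255]
    - [60,-46,-172,0,0,0,255]
    - [60,-46,-172,0,0,0,255]
    - [60,-46,-172,0,0,0,255]
    - [60,-46,-172,0,0,0,255]
    - [60,-46,-172,0,0,0,255]

```text
t: 54.6
tool_pos: [616.9, -157.9, 253.8]
tool_rot: [2.115, 2.317, 0.004]
contact_force: [-0.3, -0.3, -0.4]
opening: 0.6
```

```bash
python3 - <<'E'
from h import *
read_camera("wrist");camT("wrist"); st(); im=read_camera("wrist"); w=cv2.cvtColor(cv2.imread("pics/w2.png"),cv2.COLOR_BGR2GRAY)
a=proj("wrist",(666,-173,88.6));b=proj("wrist",(665.6,-135.5,88.6)); print("off",a,"on",b)
g=cv2.cvtColor(im,cv2.COLOR_RGB2GRAY); t=w[336-24:336+24,239-24:239+24]; t=cv2.resize(t,(16,16),interpolation=cv2.INTER_AREA)
for n,p in(("off",a),("on",b)):
    x,y=p.round().astype(int); r=cv2.matchTemplate(g[y-16:y+16,x-16:x+16],t,cv2.TM_CCOEFF_NORMED); print(n,r.max(),np.unravel_index(r.argmax(),r.shape))
    print(g[y-8:y+9:2,x-8:x+9:2])
y0,x0=b[1].astype(int),b[0].astype(int)
sub=cv2.resize(g[y0-30:y0+60,x0-30:x0+30],(30,45),interpolation=cv2.INTER_AREA)
for r in sub: print("".join(" .:-=+*#%@"[v*10//256] for v in r))
for d in finder.pinpoint("switch_pivot","wrist")[:1]: print(d, proj("wrist",(667,-154,49)))
E
```

```text
t 54.6 [ 616.9 -158.   253.7] yaw 95.2 z [ 0. -0. -1.] F [ 0.1  0.3 -0.4] op 0.7 q [-0.4  0.3  1.4  0.   1.5 -0.5]
off [324.7 210.9] on [329.6 171.5]
off 0.31150922 (np.int64(5), np.int64(16))
[[ 97  87  55  55  54  53  55  66  89]
 [ 97  89  70  56  56  55  54  86  96]
 [ 95  93  88  64  54  59  61  87  95]
 [ 94  94  94  85  59  83  91  94  94]
 [ 91  89  88  87  82  85  88  86  88]
 [ 68  70  73  73  74  75  73  73  71]
 [ 97  96  97  98 100 102 102 103 103]
 [103 101 100 101 103 105 105 105 104]
 [102 101  99 102 102 104 107 105 103]]
on 0.7236224 (np.int64(8), np.int64(8))
[[ 95  97  94  90  91  92  96  97  96]
 [ 95  90  86  99 103  97  89  93  97]
 [ 92  89 105 118 121 110  94  81  97]
 [ 82  93 112 129 134 119  98  76  90]
 [ 76  90 111 127 128 113  97  74  90]
 [ 74  80 104 112 109 101  85  70  94]
 [ 78  64  85  93  92  85  67  72  95]
 [ 58  47  59  65  67  65  74  93  97]
 [ 46  45  47  44  67  93  96  95  97]]<stdin>:10: RuntimeWarning: overflow encountered in scalar multiply
Traceback (most recent call last):
OverflowError: Python integer 256 out of bounds for uint8
```

The ball's bright disc is exactly at the predicted "on" position, so the switch is on. I run one last detector check and hand in.

```bash
python3 - <<'E'
from h import *
read_camera("top"); read_camera("scene")
for n,z in(("tray",4),("tall_mid",35),("spool0_mid",30),("scrap",0)):
  for c in("top","scene"): print(n,c,[(atz(c,d["pixel"][1],d["pixel"][0],z)[:2].round(0).tolist(),round(d["score"],2)) for d in finder.pinpoint(n,c)[:4]])
st(); workorder.finish_job()
E
```

```text
tray top [([445.0, -411.0], 0.98)]
tray scene [([430.0, -400.0], 0.86), ([546.0, 420.0], 0.58)]
tall_mid top [([389.0, 389.0], 0.68), ([655.0, 391.0], 0.65)]
tall_mid scene [([649.0, 403.0], 0.91), ([404.0, 387.0], 0.8)]
spool0_mid top [([390.0, -451.0], 0.55)]
spool0_mid scene [([394.0, -455.0], 0.6)]
scrap top [([412.0, 373.0], 0.67)]
scrap scene [([412.0, 382.0], 0.96)]
t 55.2 [ 616.6 -157.2  254.2] yaw 95.3 z [ 0. -0. -1.] F [-0.7  0.3 -0.4] op 0.9 q [-0.4  0.3  1.4  0.   1.5 -0.5]
the job is handed in; nothing more can be done
```

The job is done and handed in at t = 55 s, in the order asked. I flipped the switch off, put the tall spool in the scrap box and put all four good spools in the tray, three from the chute and one stray. I then carried the tray level to the cork mat and flipped the switch back on. The pink and orange look-alikes were left alone.

**Last checks**
- **Tray:** the close-up after setting it down showed it square and centred on the mat to about 2 mm. All four spools were standing upright in it.
- **Switch:** the lever's ball was at the position predicted for "on".
- **Tall spool:** the detector still found it in the scrap box.

**What disagreed**
- **Tray knocked during the run:** it moved about 18 mm after the first spool went in, so I measured it again and placed the rest from its new position.
- **Chute position:** my first fit was about 6 mm off sideways, and I corrected it before gripping.
- **Final overview detections:** for the tray they scattered by about 10 mm around the close-up result. They also picked out only one of the four good spools, so the close-up is the check I relied on.
- **Bystanders:** I did not measure them again one by one at the end.

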